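# Make up an analysis kit and a sampling kit

### The arm

A 7-joint arm with a two-finger parallel gripper is mounted at the origin on the work surface; the furniture and walls round the work are solid. World frame = base frame: x ahead of the robot, y to its left, z up, the work surface at z = 0. Lengths are in m, angles in rad, forces in N, time in s.
With the tool pointing down it reaches from about 0.375 to 0.925 m from the base axis. Payload 3.1 kg.
Tool frame: the origin (TCP) lies midway between the tips of the shut fingers; the grasp point (between the pads) lies 19 mm behind it (arm.grip_point_offset is the distance from the TCP to the grasp point, in m); z points along the fingers, x is the direction in which the jaws open and shut, and the axes are right-handed (so a half turn about z gives the same grasp; the last joint's range is limited). The gripper opens to 85 mm and grips with 20 to 120 N. Pads are 22 mm wide; open, the fingers measure 114 mm over their backs; the gripper's body (76 mm by 85 mm) begins 54 mm behind the grasp point. The pads swing forward as they close: fully open they stand 13 mm farther back than shut.
Start: joints at [1.121, 0.383, 0.044, 1.598, -0.018, 1.161, -0.05], TCP at [0.224, -0.61, 0.231] pointing down, gripper open.
Joint ranges: [-2.61, 2.61], [-0.41, 2.15], [-1.48, 1.57], [0, 2.5], [-1.57, 4.71], [0.05, 1.97], [-2.85, 2.85]. Speed limits (rad/s): [2.79, 2.79, 3.14, 3.14, 3.14, 3.14, 3.14].

### API

Orientations are given as a unit quaternion [x, y, z, w].
In Python, from plant import arm, read_camera, camera_params gives the robot as it stands. The module is installed in compiled form; this text tells all that it offers.
- The arm moves only by the tool move_arm, never from a script. Its argument "steps" is a list of rows, each a list of 3 entries, a list of its own where there are three numbers: the opening, from 0 (shut) to 1 (fully open), then the shift along the tool's x, y, z in cm, then the turn, a rotation vector about the tool's x, y, z in degrees. In form: [[fingers, [x, y, z], [wx, wy, wz]], ...]. A call has 1 to 8 rows; each row shifts and turns the pose as measured when the row begins, along the tool's axes as they then stand; what a row does not reach is not made up. A row lasts 1/10 s, in which the tool goes at most 50 mm and 8.59 degrees, less where a joint would pass 70% of its speed; a pose out of reach is approached as far as the arm can. A call with a gripper value outside its range is refused whole. The fingers move at their own pace and stop on an object; "squeeze" is the grip in N (left out, the last holds). Time passes only in rows, so rows that do not move let the fingers close. It gives the time, the measured TCP pose, the force and the opening at its end, in the units of the state.
- arm.get_state(): the state, without advancing time (a new reading comes with each control period).
- read_camera(name): name is "side" or "top"; returns the picture (384x512x3 uint8, red, green, blue); there is no depth.
- camera_params(name): a dict with "camera_matrix" (3x3 intrinsics, pixels), "R" (3x3) and "t" (3): a world point X has camera coordinates R X + t. Camera axes: x right, y down, z forward; pixel columns grow to the right and rows downward; lengths in m; the calibration is good to about 2 mm. A picture is of the moment at which its call begins. camera_params takes no time and is no camera call.
- arm.hand_in(): hands the job in, once; it reports no verdict.
The state is a dict: "t": time; "joint_positions": joint angles; "dq": joint speeds; "effort": joint torques, N m; "ee_pos": TCP position; "ee_rot": TCP orientation; "wrist_force": force on the tool from outside, world axes, zero at the start; "moment": the same for the moment, N m; "gripper_width": opening from 0.0 (shut) to 1.0 (fully open).
Only numpy, scipy, OpenCV 4.12 (cv2) and the standard library are available. Lean on these libraries where they do the work, as an engineer would, in place of code of your own. Each camera call takes 0.05 s, during which the arm holds its last target.

### The job

Make up two kits from the stock on the bench. The tray with three bays gets the hollow-cathode lamp, the brown bottle and the stoppered flask; the tray with two bays gets the smallest of the white bottles with a white cap and the small beaker. Stand each thing upright on the floor of a bay, one to a bay in any order, and leave the green-capped bottle, the crucible and the dish standing where they are.

Things in the scene. Friction and masses are not known exactly. Their poses are not given: they have to be found in the camera images.
- tray3: grey moulded kit tray with three square bays in a row, 222 mm long (y) and 74 mm wide (x), a small finger lip at each end. Walls all round and ridges between the bays rise 14 mm above the bench; the floor of the bays is 4 mm above the bench. Fixed to the bench. The origin is at the centre of the underside; y runs along the row of bays. Each bay is 64 x 64 mm inside, bay centres at x = 0 and y = -74, 0 and +74 mm
- tray2: grey moulded kit tray with two square bays in a row, 148 mm long (y) and 74 mm wide (x), a small finger lip at each end. Walls all round and ridges between the bays rise 14 mm above the bench; the floor of the bays is 4 mm above the bench. Fixed to the bench. The origin is at the centre of the underside; y runs along the row of bays. Each bay is 64 x 64 mm inside, bay centres at x = 0 and y = -37 and +37 mm
- lamp_mid (a point): hollow-cathode lamp: a clear glass cylinder (37 mm across) standing on a black socket (38 mm across, 36 mm high), 140 mm tall in all; too tall to go far up between the fingers, so grip the glass 30 to 45 mm below its top; the point is on its axis, half-way up, its z axis points up along it
- brown_bottle_mid (a point): brown bottle with a black screw cap, 90 mm tall; body 42 mm across up to 63 mm, then the cap 32 mm across; the point is on its axis, half-way up, its z axis points up along it
- flask_mid (a point): small glass volumetric flask with a stopper, 110 mm tall; bulb 41 mm across at the foot, above 25 mm only a slim neck, about 14 mm across, best gripped 30 to 45 mm below the top; the point is on its axis, half-way up, its z axis points up along it (on the neck)
- white_bottle_mid (a point): small white bottle with a white screw cap, 76 mm tall (the similar ones at the left side are over 100 mm tall and stay); body 38 mm across up to 54 mm, then the cap 30 mm across; the point is on its axis, half-way up, its z axis points up along it
- beaker_mid (a point): small open glass beaker with a spout, 58 mm tall, body 45 mm across (48 mm over the spout), hollow with thin walls (a far bigger beaker stands at the left edge); the point is on its axis, half-way up, its z axis points up along it
- green_cap_bottle: bystander: white bottle with a green cap, 40 mm across and 86 mm tall, standing behind the stock; origin at the centre of its underside, z up. Not part of a kit
- crucible: bystander: white crucible, 41 mm across and 31 mm tall, standing behind the stock; origin at the centre of its underside, z up. Not part of a kit
- dish: bystander: flat round glass dish, 62 mm across and 15 mm tall, lying behind the stock; origin at the centre of its underside, z up. Not part of a kit
There are look-alikes about, which are no part of the job. What is shaped like the part that bears flask_mid but purple or turquoise is not meant. Leave any blue or pink look-alike of the part that bears lamp_mid alone.

How it is judged:
At the end, for the whole second after the job is handed in: Lamp, brown bottle and flask each in a bay of the three-bay tray, white bottle and beaker each in a bay of the other: within 20 mm of the bay centre in x and y, 5 mm in height, upright to 0.12 rad, at rest; green-capped bottle, crucible and dish within 30 mm of their start, upright to 0.2 rad (x of lamp_mid in the frame of tray3 between -0.02 and 0.02 m and z of lamp_mid in the frame of tray3 between 0.069 and 0.079 m and angle between each of lamp_mid, brown_bottle_mid, flask_mid, white_bottle_mid, beaker_mid's own z axis and vertical below 0.12 rad and (y of lamp_mid in the frame of tray3 between -0.094 and -0.054 m or y of lamp_mid in the frame of tray3 between -0.02 and 0.02 m or y of lamp_mid in the frame of tray3 between 0.054 and 0.094 m) and linear speed of each of lamp, brown_bottle, flask, white_bottle, beaker below 0.02 m/s and x of brown_bottle_mid in the frame of tray3 between -0.02 and 0.02 m and z of brown_bottle_mid in the frame of tray3 between 0.044 and 0.054 m and (y of brown_bottle_mid in the frame of tray3 between -0.094 and -0.054 m or y of brown_bottle_mid in the frame of tray3 between -0.02 and 0.02 m or y of brown_bottle_mid in the frame of tray3 between 0.054 and 0.094 m) and x of flask_mid in the frame of tray3 between -0.02 and 0.02 m and z of flask_mid in the frame of tray3 between 0.054 and 0.064 m and (y of flask_mid in the frame of tray3 between -0.094 and -0.054 m or y of flask_mid in the frame of tray3 between -0.02 and 0.02 m or y of flask_mid in the frame of tray3 between 0.054 and 0.094 m) and x of white_bottle_mid in the frame of tray2 between -0.02 and 0.02 m and z of white_bottle_mid in the frame of tray2 between 0.037 and 0.047 m and (y of white_bottle_mid in the frame of tray2 between -0.057 and -0.017 m or y of white_bottle_mid in the frame of tray2 between 0.017 and 0.057 m) and x of beaker_mid in the frame of tray2 between -0.02 and 0.02 m and z of beaker_mid in the frame of tray2 between 0.028 and 0.038 m and (y of beaker_mid in the frame of tray2 between -0.057 and -0.017 m or y of beaker_mid in the frame of tray2 between 0.017 and 0.057 m) and distance of each of green_cap_bottle, crucible, dish from where it was at the start of the episode below 0.03 m and angle between each of green_cap_bottle, crucible, dish's own z axis and vertical below 0.2 rad); the robot touches nothing.
It fails at once if the green cap bottle is pushed away or knocked over (over 30 mm or 0.5 rad) (distance of green_cap_bottle from where it was at the start of the episode above 0.03 m or angle between green_cap_bottle's own z axis and vertical above 0.5 rad).
It fails at once if the crucible is pushed away or knocked over (over 30 mm or 0.5 rad) (distance of crucible from where it was at the start of the episode above 0.03 m or angle between crucible's own z axis and vertical above 0.5 rad).
It fails at once if the dish is pushed away or knocked over (over 30 mm or 0.5 rad) (distance of dish from where it was at the start of the episode above 0.03 m or angle between dish's own z axis and vertical above 0.5 rad).
It also fails if it takes over 128 s, if anything falls off the work surface, if the arm or the gripper's body presses on something with over 40 N, if the wrist force passes 120 N, or if a joint passes its speed limit or range.

## Working session

There is one attempt and no reset: what is moved stays moved. The work goes in short steps, Python scripts to look and compute and a tool call to move; the robot and the scene stay as the last step left them, time stands still between calls to the robot, and variables do not carry over. Pictures are saved under pics/ and viewed, and the job is handed in when it is done.

Besides the shell and the picture viewer there is one more tool, called after ">>>" by a JSON object that holds its "fn" and its "kwargs". move_arm: Moves the arm, as the interface text tells. Its arguments: {"type":"object","properties":{"steps":{"type":"array","items":{"type":"array"}},"squeeze":{"type":"number"}},"required":["steps"]}

```bash
mkdir -p pics; ls
cat > h.py <<'E'
import numpy as np, cv2
from plant import arm, read_camera, camera_params
def cam(n):
    p=camera_params(n); return np.array(p['camera_matrix']),np.array(p['R']),np.array(p['t'])
def proj(n,X):
    K,R,t=cam(n); x=K@(R@np.array(X)+t); return x[:2]/x[2]
def at_z(n,u,v,z):
    K,R,t=cam(n); d=R.T@np.linalg.inv(K)@np.array([u,v,1.]); c=-R.T@t
    return c+d*(z-c[2])/d[2]
def snap(n,f):
    im=read_camera(n); cv2.imwrite('pics/raw_'+f+'.png',im[:,:,::-1]); cv2.imwrite('pics/'+f+'.png',cv2.resize(im[:,:,::-1],(800,600),interpolation=cv2.INTER_CUBIC)); return im
def crop(f,u0,v0,u1,v1,out,s):
    im=cv2.imread('pics/raw_'+f+'.png')[v0:v1,u0:u1]; cv2.imwrite('pics/'+out+'.png',cv2.resize(im,None,fx=s,fy=s,interpolation=cv2.INTER_CUBIC))
E
python3 - <<'E'
from h import *
s=arm.get_state();print(s)
for n in('side','top'):
    snap(n,n+'0');K,R,t=cam(n);print(n,K,R,-R.T@t)
E
```

```text
pics
{'t': 0.0, 'joint_positions': array([ 1.12119532,  0.38381376,  0.04384352,  1.59959411, -0.01790366,
        1.16119232, -0.04993999]), 'dq': array([-5.17577204e-04,  1.49138377e-06, -2.44222925e-03, -1.16077459e-04,
        2.01457436e-03, -1.15437116e-03,  7.95583867e-04]), 'effort': array([ 1.79293875e-04, -4.33451128e+01,  1.02432847e+00, -2.49509025e+01,
        1.03981385e-02,  1.13203068e-02, -1.25588721e-05]), 'ee_pos': array([ 0.22364556, -0.60930339,  0.2298917 ]), 'ee_rot': array([ 8.19943321e-01, -5.72443221e-01, -1.11053999e-03, -6.90058366e-04]), 'wrist_force': array([0.77895808, 0.09942669, 0.28428556]), 'moment': array([ 0.00591152,  0.01404318, -0.02772102]), 'gripper_width': 1.0031064539666454}
side [[379.37943782   0.         252.0700197 ]
 [  0.         379.37943782 186.17080421]
 [  0.           0.           1.        ]] [[-0.29587851 -0.95518501  0.00880373]
 [-0.76137621  0.23025846 -0.60604233]
 [ 0.57685542 -0.18601786 -0.79538367]] [0.06635429 0.19997433 0.78117076]
top [[433.21800299   0.         255.76095304]
 [  0.         433.21800299 190.32240003]
 [  0.           0.           1.        ]] [[ 0.00704445 -0.99992587  0.00993159]
 [-0.99624155 -0.00787526 -0.08625977]
 [ 0.08633159 -0.00928661 -0.99622318]] [0.46762569 0.02031365 1.18533113]
```

View pics/side0.png

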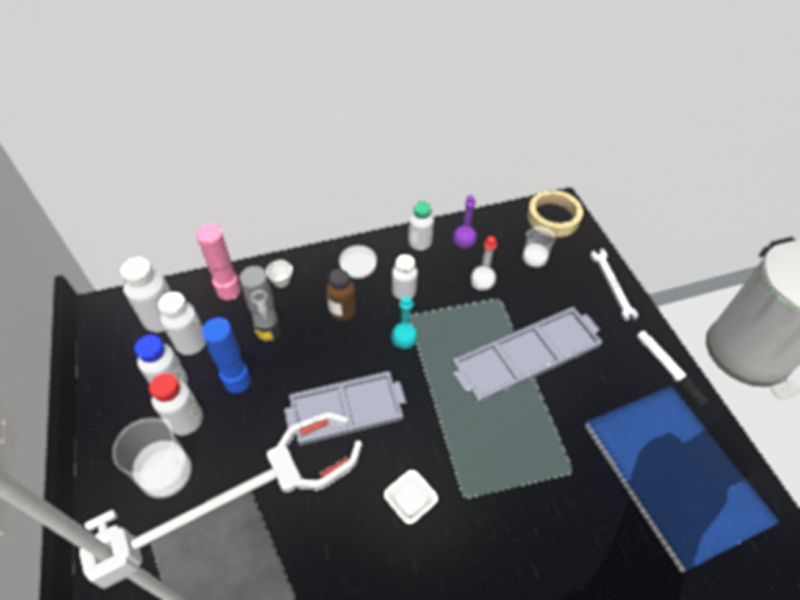

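View pics/top0.png

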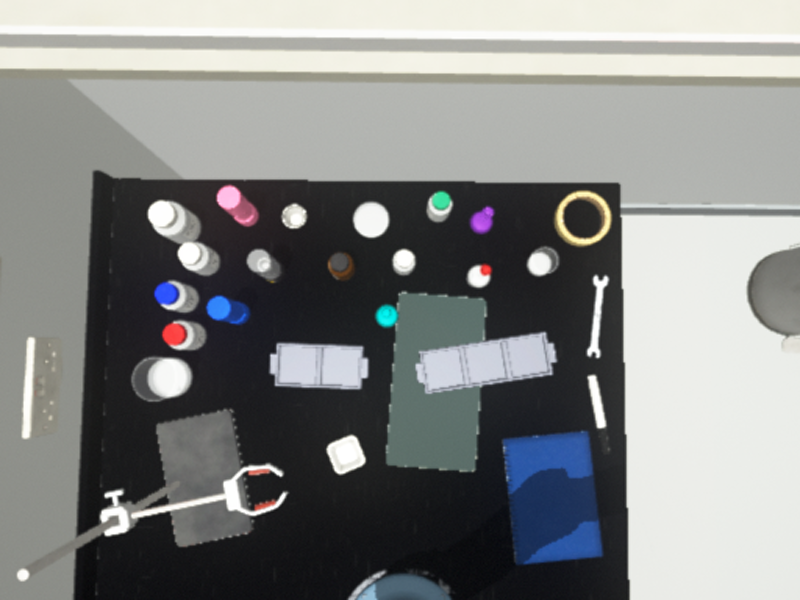

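Candidates (top picture, 800x600):
- **Lamp:** clear at (265,263), pink at (237,205), blue at (228,310).
- **Flask:** red-stoppered clear at (480,275), purple at (482,220), turquoise at (386,316).
- **White bottle:** (403,262), green-capped at (440,205), tall ones on the left at (175,220) and (198,258).
- **Beaker:** (543,262), big one at (165,378).
- **Brown bottle:** (341,265), the only one.

Checking these in close crops.

Run:
```python
from h import *
crop('top0',130,140,260,260,'t0a',6)
crop('top0',240,140,370,260,'t0b',6)
crop('side0',130,130,280,240,'s0a',5)
crop('side0',240,110,390,260,'s0b',5)
```

```text
(no output)
```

View pics/t0a.png

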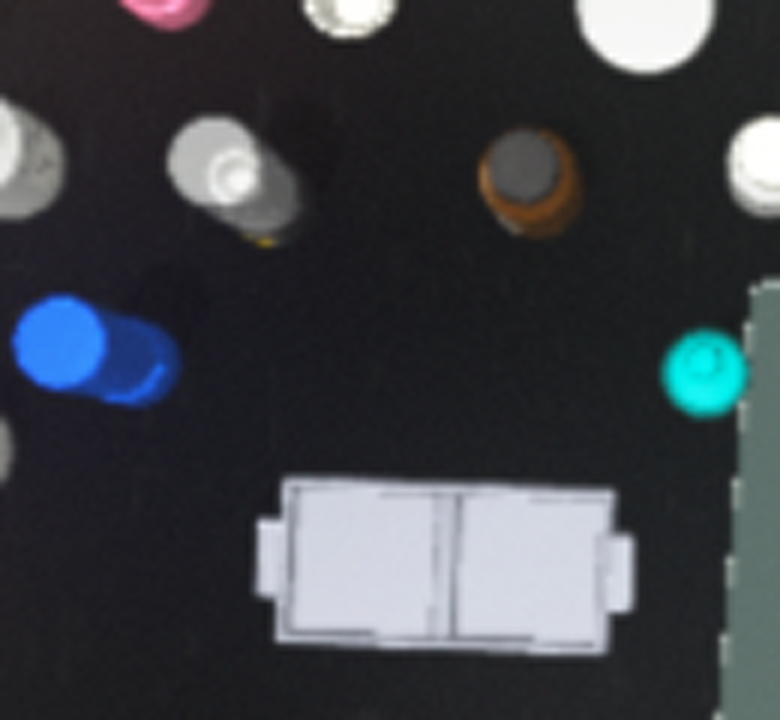

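View pics/t0b.png

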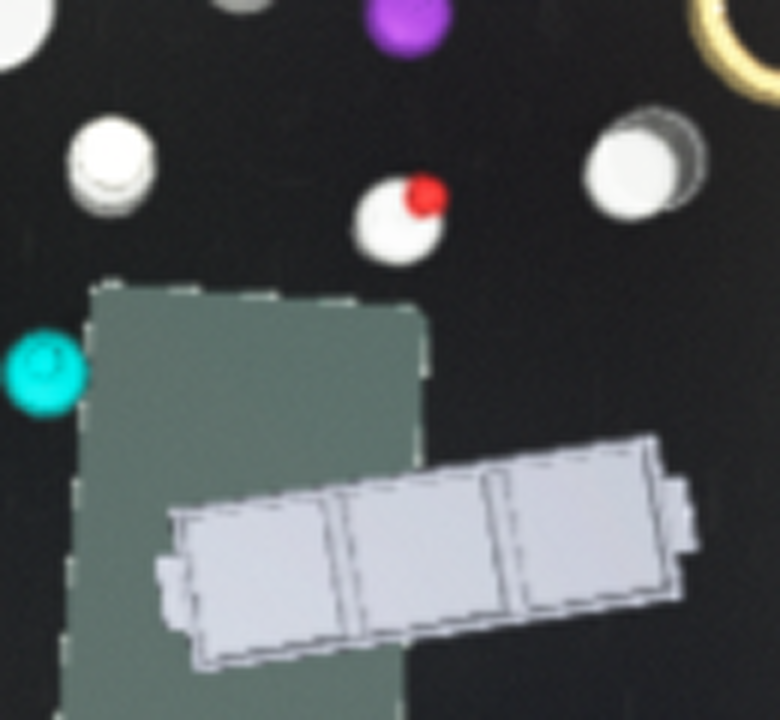

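View pics/s0a.png

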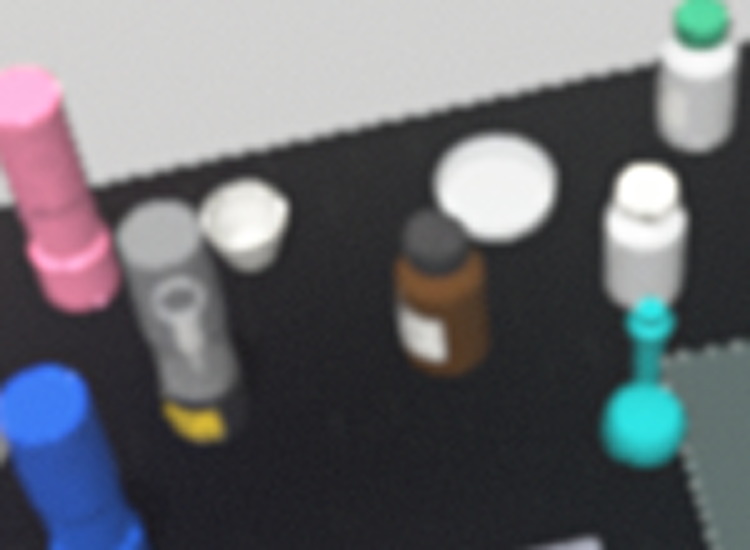

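View pics/s0b.png

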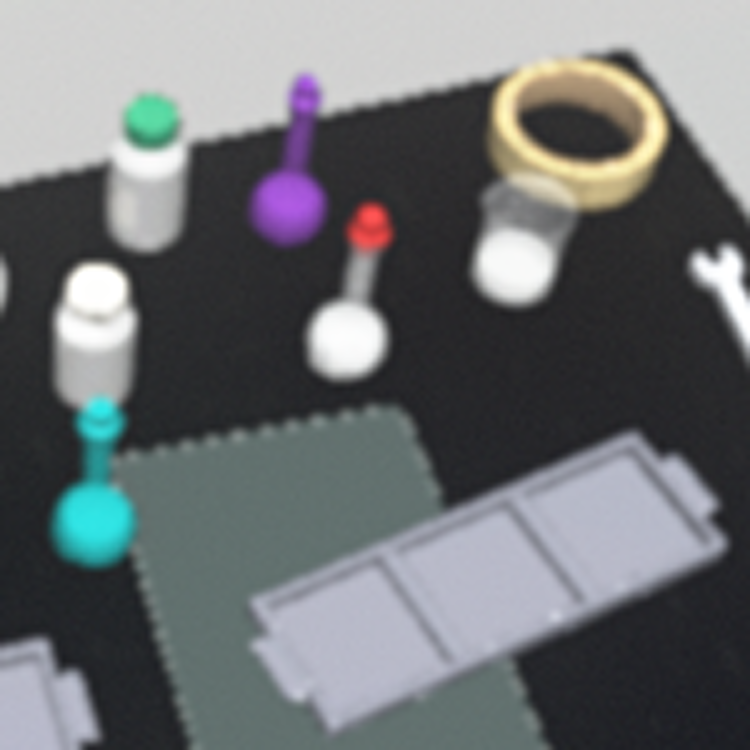

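Run:
```python
from h import *
np.set_printoptions(precision=4,suppress=True)
def px(o,s,x,y): return ((x+.5)/s-.5+o[0],(y+.5)/s-.5+o[1])
A=(130,140);B=(240,140);SA=(130,130);SB=(240,110)
T={'lamp':(A,213,163,.140),'brown':(A,525,165,.09),'white':(B,111,152,.076),'flask':(B,426,196,.11),'beaker':(B,657,158,.058),'beakerbase':(B,630,173,.003)}
S={'lamp':(SA,162,235,.140),'brown':(SA,437,234,.09),'white':(SA,647,187,.076),'flask':(SB,372,215,.11),'beaker':(SB,528,202,.058)}
for k,(o,x,y,z) in T.items(): print('top',k,at_z('top',*px(o,6,x,y),z))
for k,(o,x,y,z) in S.items(): print('side',k,at_z('side',*px(o,5,x,y),z))
for nm,o,c in(('tray2',A,[(283,478),(614,490),(606,655),(276,642)]),('tray3',B,[(170,512),(655,437),(682,600),(200,670)])):
    P=np.array([at_z('top',*px(o,6,*p),.014) for p in c]);print(nm,P,P.mean(0)); d=((P[0]-P[1])+(P[3]-P[2]))/2
    print('len',np.linalg.norm(d),'wid',np.linalg.norm(P[0]-P[3]),'ang y axis',np.degrees(np.arctan2(-d[0],d[1])))
# bystanders & look-alikes in raw/800 px
for k,(u,v,z) in {'green':(441,201,.086),'cruc':(294,216,.031),'dish':(371,219,.015),'pinktop':(229,196,.14),'bluetop':(219,307,.14),'turq top':(386,314,.11),'purple top':(488,212,.11),'tape':(583,218,.03),'bigwhite2':(190,255,.11),'clampend':(285,480,.12)}.items(): print(k,at_z('top',u*.64,v*.64,z))
```

```text
top lamp [0.6139 0.2312 0.14  ]
top brown [0.6212 0.1091 0.09  ]
top white [0.6297 0.0044 0.076 ]
top flask [ 0.6073 -0.1267  0.11  ]
top beaker [ 0.6317 -0.2352  0.058 ]
top beakerbase [ 0.6326 -0.2352  0.003 ]
side lamp [0.6125 0.2286 0.14  ]
side brown [0.6187 0.1082 0.09  ]
side white [0.6289 0.0016 0.076 ]
side flask [ 0.6066 -0.1285  0.11  ]
side beaker [ 0.6335 -0.2351  0.058 ]
tray2 [[0.4892 0.2217 0.014 ]
 [0.4849 0.0731 0.014 ]
 [0.4114 0.0758 0.014 ]
 [0.4162 0.2231 0.014 ]] [0.4504 0.1484 0.014 ]
len 0.14802687198557093 wid 0.07310377179648003 ang y axis -1.7606596486215749
tray3 [[ 0.4758 -0.024   0.014 ]
 [ 0.5111 -0.2428  0.014 ]
 [ 0.438  -0.2541  0.014 ]
 [ 0.4055 -0.0378  0.014 ]] [ 0.4576 -0.1397  0.014 ]
len 0.22020933103952667 wid 0.07164909019645681 ang y axis 8.865035115099893
green [ 0.7232 -0.0571  0.086 ]
cruc [0.7073 0.193  0.031 ]
dish [0.7065 0.0605 0.015 ]
pinktop [0.7155 0.279  0.14  ]
bluetop [0.5411 0.2894 0.14  ]
turq top [0.5341 0.0318 0.11  ]
purple top [ 0.7003 -0.1314  0.11  ]
tape [ 0.7085 -0.3077  0.03  ]
bigwhite2 [0.6262 0.3458 0.11  ]
clampend [0.276  0.1851 0.12  ]
```

```bash
cat >> h.py <<'E'
from scipy.spatial.transform import Rotation as Ro
from scipy.optimize import least_squares
def tri(pt,ps):  # 800x600 pixels
    f=lambda X: np.r_[proj('top',X)-np.array(pt)*.64, proj('side',X)-np.array(ps)*.64]
    r=least_squares(f,[.4,0,.1]); return r.x,abs(r.fun).max()
def togo(x,y,z,yaw=0.):
    s=arm.get_state(); R=Ro.from_quat(s['ee_rot']); p=s['ee_pos']
    Rt=Ro.from_euler('z',yaw,degrees=True)*Ro.from_quat([1,0,0,0])
    print('t',round(s['t'],2),'pos',p.round(4),'w',round(s['gripper_width'],3),'F',s['wrist_force'].round(1))
    print('turn deg (tool)',np.degrees((R.inv()*Rt).as_rotvec()).round(2),'shift cm tool now',(R.inv().apply(np.array([x,y,z])-p)*100).round(2),'| after turn',(Rt.inv().apply(np.array([x,y,z])-p)*100).round(2))
E
python3 - <<'E'
from h import *
print(tri((281,468),(345,418)),tri((286,493),(358,443)),tri((232,497),(283,466)))
print('jug',tri((775,290),(770,310)))
togo(.632,-.235,.2)
E
```

```text
(array([0.31552991, 0.16800867, 0.25513408]), np.float64(0.8857036984378794)) (array([0.28457354, 0.16197079, 0.26111811]), np.float64(0.20811312957067685)) (array([0.28033308, 0.23177675, 0.26830755]), np.float64(0.06440219351844689))
jug (array([ 0.60385081, -0.89460743, -0.37754317]), np.float64(9.106187037583823))
t 0.1 pos [ 0.2237 -0.6094  0.23  ] w 0.996 F [-0.3 -0.5 -0.5]
turn deg (tool) [ -0.08   0.12 -69.84] shift cm tool now [-21.07 -51.23   3.04] | after turn [ 40.83 -37.44   3.  ]
```

>>> {"fn": "move_arm", "kwargs": {"steps": [[1,[0,0,0],[0,0,-8.5]],[1,[0,0,0],[0,0,-8.5]],[1,[0,0,0],[0,0,-8.5]],[1,[0,0,0],[0,0,-8.5]],[1,[0,0,0],[0,0,-8.5]],[1,[0,0,0],[0,0,-8.5]],[1,[0,0,0],[0,0,-8.5]],[1,[0,0,0],[0,0,-8.5]]], "squeeze": 30}}

```text
t: 0.9
ee_pos: [0.2218, -0.605, 0.223]
ee_rot: [1.0, -0.007, -0.003, -0.007]
wrist_force: [0.3, 0.3, 0.4]
gripper_width: 1.0
```

```bash
python3 -c "
from h import *
togo(.632,-.235,.2);print(arm.get_state()['joint_positions'])"
```

```text
t 0.9 pos [ 0.2218 -0.605   0.223 ] w 1.0 F [0.3 0.3 0.4]
turn deg (tool) [-0.79  0.38 -0.83] shift cm tool now [ 40.49 -37.56   2.54] | after turn [ 41.02 -37.     2.3 ]
[ 1.27615594  0.39549371 -0.15530322  1.59966096  0.06487636  1.16678461
  1.09166587]
```

>>> {"fn": "move_arm", "kwargs": {"steps": [[1,[3.4,-3.1,0],[-0.4,0.2,-0.8]],[1,[3.4,-3.1,0],[-0.4,0.2,0]],[1,[3.4,-3.1,0],[0,0,0]],[1,[3.4,-3.1,0],[0,0,0]],[1,[3.4,-3.1,0],[0,0,0]],[1,[3.4,-3.1,0],[0,0,0]],[1,[3.4,-3.1,0],[0,0,0]],[1,[3.4,-3.1,0],[0,0,0]]]}}

```text
t: 1.7
ee_pos: [0.4906, -0.3588, 0.2158]
ee_rot: [1.0, -0.011, -0.005, -0.0]
wrist_force: [1.2, -0.7, 0.4]
gripper_width: 1.002
```

```bash
python3 -c "
from h import *
togo(.632,-.235,.1);print(arm.get_state()['joint_positions'])"
```

```text
t 1.7 pos [ 0.4906 -0.3588  0.2158] w 1.002 F [ 1.2 -0.7  0.4]
turn deg (tool) [-0.03  0.62 -1.26] shift cm tool now [ 13.99 -12.69  11.43] | after turn [ 14.14 -12.38  11.58]
[ 0.82501493  0.34514418 -0.32305849  1.69744072  0.12447125  1.12835765
  0.44315061]
```

>>> {"fn": "move_arm", "kwargs": {"steps": [[1,[3,-2.6,0],[0,0.6,-1.3]],[1,[3,-2.6,0],[0,0,0]],[1,[3,-2.6,1],[0,0,0]],[1,[3,-2.6,2],[0,0,0]],[1,[2,-1.9,3],[0,0,0]],[1,[0,0,3],[0,0,0]],[1,[0,0,2],[0,0,0]],[1,[0,0,0],[0,0,0]]]}}

```text
t: 2.5
ee_pos: [0.6419, -0.2156, 0.0991]
ee_rot: [1.0, 0.009, 0.001, -0.005]
wrist_force: [-1.3, -0.0, -0.7]
gripper_width: 1.002
```

```bash
python3 -c "
from h import *
togo(.632,-.235,.012);print(arm.get_state()['joint_positions']);snap('side','s1');snap('top','t1')"
```

```text
t 2.5 pos [ 0.6419 -0.2156  0.0991] w 1.002 F [-1.3 -0.  -0.7]
turn deg (tool) [-0.52 -0.08  1.09] shift cm tool now [-1.04  2.    8.69] | after turn [-0.99  1.94  8.71]
[ 0.53534509  0.5953665  -0.36191019  1.60708632  0.2298418   0.98297911
  0.12136611]
```

View pics/s1.png

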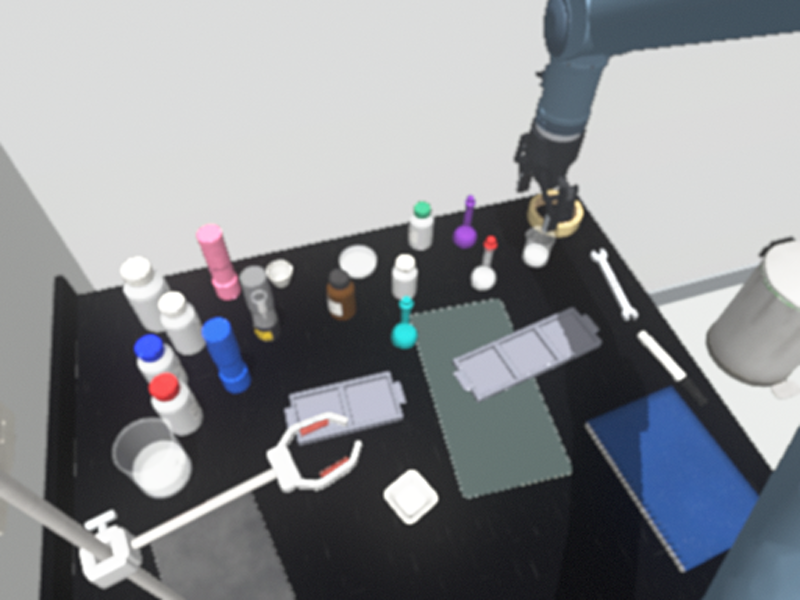

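View pics/t1.png

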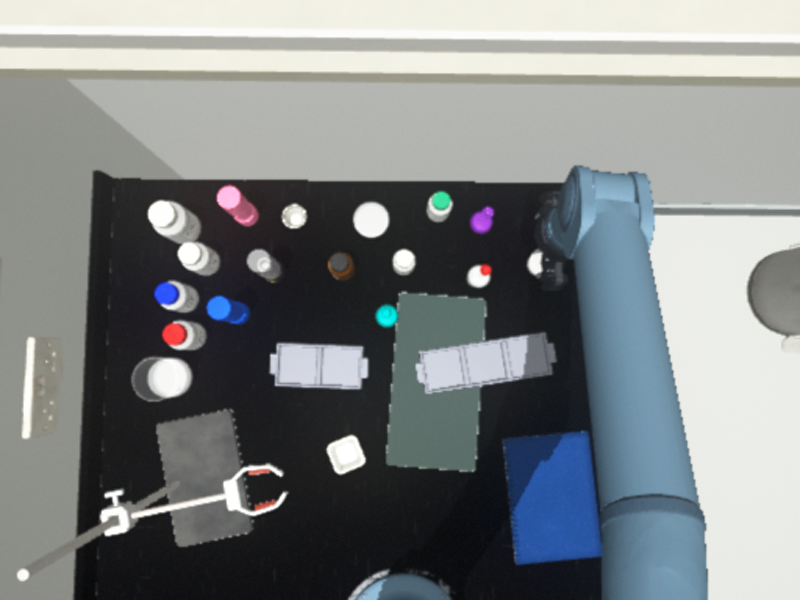

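>>> {"fn": "move_arm", "kwargs": {"steps": [[1,[-1,2,0],[-0.5,0,1]],[1,[0,0,0],[0,0,0]],[1,[0,0,2.5],[0,0,0]],[1,[0,0,2],[0,0,0]],[1,[0,0,0],[0,0,0]]]}}

```text
t: 3.1
ee_pos: [0.6372, -0.2496, 0.0664]
ee_rot: [1.0, -0.006, 0.01, 0.006]
wrist_force: [-0.4, 0.2, 0.3]
gripper_width: 1.001
```

```bash
python3 -c "
from h import *
togo(.632,-.235,.012)"
```

```text
t 3.1 pos [ 0.6372 -0.2496  0.0664] w 1.001 F [-0.4  0.2  0.3]
turn deg (tool) [ 0.74 -1.18 -0.7 ] shift cm tool now [-0.65 -1.53  5.41] | after turn [-0.52 -1.46  5.44]
```

>>> {"fn": "move_arm", "kwargs": {"steps": [[1,[-0.5,-1.4,0],[0.7,-1.2,-0.7]],[1,[0,0,0],[0,0,0]],[1,[0,0,0],[0,0,0]]]}}

```text
t: 3.4
ee_pos: [0.6337, -0.2372, 0.0706]
ee_rot: [1.0, -0.001, 0.002, 0.001]
wrist_force: [0.3, -0.1, 0.5]
gripper_width: 1.003
```

```bash
python3 -c "
from h import *
togo(.632,-.235,.012)"
```

```text
t 3.4 pos [ 0.6337 -0.2372  0.0706] w 1.003 F [ 0.3 -0.1  0.5]
turn deg (tool) [ 0.14 -0.19 -0.13] shift cm tool now [-0.19 -0.23  5.86] | after turn [-0.17 -0.22  5.86]
```

>>> {"fn": "move_arm", "kwargs": {"steps": [[1,[-0.2,-0.2,1.5],[0,0,0]],[1,[0,0,2],[0,0,0]],[1,[0,0,1.5],[0,0,0]],[1,[0,0,0.8],[0,0,0]],[1,[0,0,0],[0,0,0]],[1,[0,0,0],[0,0,0]]]}}

```text
t: 4.0
ee_pos: [0.6336, -0.2342, 0.0109]
ee_rot: [1.0, -0.0, 0.004, 0.002]
wrist_force: [0.3, -0.0, 0.5]
gripper_width: 0.998
```

```bash
python3 -c "
from h import *
togo(.632,-.235,.012)"
```

```text
t 4.0 pos [ 0.6336 -0.2342  0.0109] w 0.998 F [ 0.3 -0.   0.5]
turn deg (tool) [ 0.18 -0.41 -0.04] shift cm tool now [-0.16  0.08 -0.11] | after turn [-0.16  0.08 -0.11]
```

>>> {"fn": "move_arm", "kwargs": {"steps": [[0,[0,0,0],[0,-0.3,0]],[0,[0,0,0],[0,0,0]],[0,[0,0,0],[0,0,0]],[0,[0,0,0],[0,0,0]],[0,[0,0,0],[0,0,0]],[0,[0,0,0],[0,0,0]],[0,[0,0,0],[0,0,0]],[0,[0,0,0],[0,0,0]]], "squeeze": 30}}

```text
t: 4.8
ee_pos: [0.635, -0.2349, 0.0131]
ee_rot: [1.0, -0.001, 0.002, 0.002]
wrist_force: [0.5, 0.2, -0.9]
gripper_width: 0.507
```

```bash
python3 -c "
from h import *
togo(.4515,.1854,.2)"
```

```text
t 4.8 pos [ 0.635  -0.2349  0.0131] w 0.507 F [ 0.5  0.2 -0.9]
turn deg (tool) [ 0.26 -0.27 -0.06] shift cm tool now [-18.3  -41.93 -18.97] | after turn [-18.35 -42.03 -18.69]
```

>>> {"fn": "move_arm", "kwargs": {"steps": [[0,[0,0,-2],[0,0,0]],[0,[0,0,-3],[0,0,0]],[0,[0,0,-3],[0,0,0]],[0,[0,0,-3],[0,0,0]],[0,[-1,-2,-2],[0,0,0]],[0,[-1.6,-3.8,0],[0,0,0]],[0,[-1.6,-3.8,0],[0,0,0]],[0,[-1.6,-3.8,0],[0,0,0]]]}}

```text
t: 5.6
ee_pos: [0.5766, -0.1068, 0.1464]
ee_rot: [1.0, -0.008, 0.003, 0.004]
wrist_force: [0.5, 0.5, -0.6]
gripper_width: 0.51
```

>>> {"fn": "move_arm", "kwargs": {"steps": [[0,[-1.6,-3.8,0],[0,0,0]],[0,[-1.6,-3.8,0],[0,0,0]],[0,[-1.6,-3.8,0],[0,0,0]],[0,[-1.6,-3.8,0],[0,0,0]],[0,[-1.6,-3.8,0],[0,0,0]],[0,[-1,-2.5,0],[0,0,0]],[0,[0,0,0],[0,0,0]]]}}

```text
t: 6.3
ee_pos: [0.4827, 0.1254, 0.1457]
ee_rot: [1.0, -0.003, 0.005, 0.004]
wrist_force: [1.1, 0.1, 0.2]
gripper_width: 0.505
```

```bash
python3 -c "
from h import *
togo(.4515,.1854,.0195);print(arm.get_state()['joint_positions']);snap('side','s2');snap('top','t2')"
```

```text
t 6.3 pos [0.4827 0.1254 0.1457] w 0.505 F [1.1 0.1 0.2]
turn deg (tool) [ 0.4  -0.62 -0.3 ] shift cm tool now [-3.29 -6.07 12.54] | after turn [-3.12 -6.   12.62]
[ 0.16705495  0.24384322 -0.56267863  2.01711772  0.17634333  0.91720008
 -0.49436559]
```

View pics/s2.png

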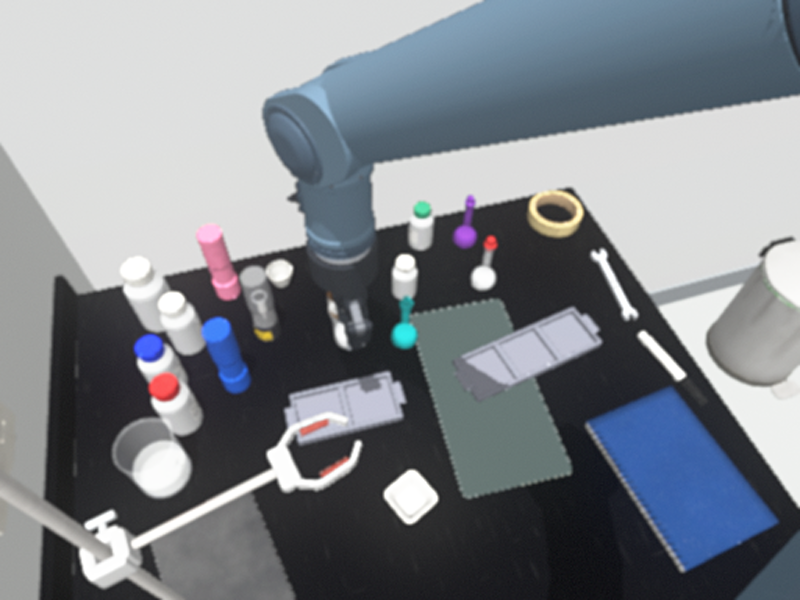

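View pics/t2.png

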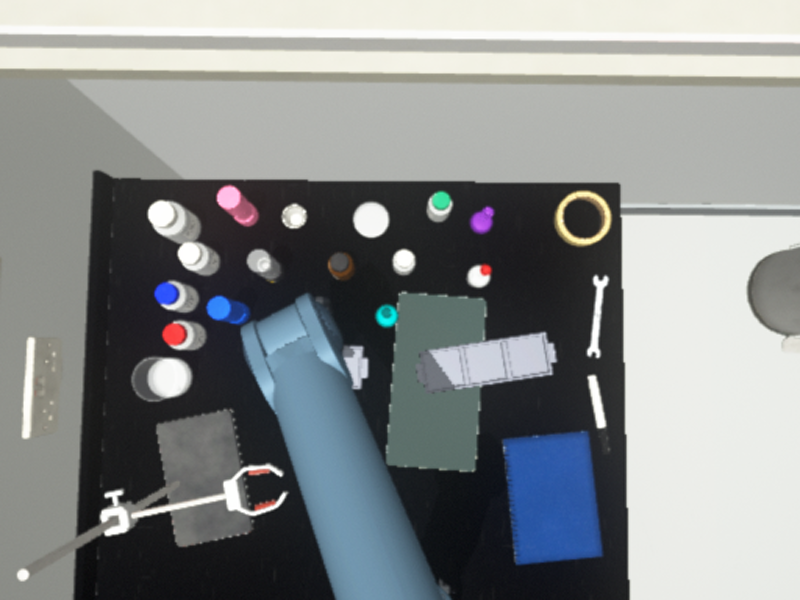

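>>> {"fn": "move_arm", "kwargs": {"steps": [[0,[-1.5,-3,0],[0,-0.4,0]],[0,[-1.2,-2.4,0],[0,0,0]],[0,[0,0,3],[0,0,0]],[0,[0,0,3],[0,0,0]],[0,[0,0,1],[0,0,0]],[0,[0,0,0],[0,0,0]],[0,[0,0,0],[0,0,0]]]}}

```text
t: 7.1
ee_pos: [0.4681, 0.1631, 0.0748]
ee_rot: [1.0, -0.018, 0.006, 0.007]
wrist_force: [-0.1, 0.2, -0.0]
gripper_width: 0.508
```

```bash
python3 -c "
from h import *
togo(.4515,.1854,.0195)"
```

```text
t 7.1 pos [0.4681 0.1631 0.0748] w 0.508 F [-0.1  0.2 -0. ]
turn deg (tool) [ 0.79 -0.69 -2.01] shift cm tool now [-1.8  -2.24  5.48] | after turn [-1.66 -2.23  5.53]
```

>>> {"fn": "move_arm", "kwargs": {"steps": [[0,[-1.6,-2.2,0],[0.8,-0.7,-2]],[0,[0,0,0],[0,0,0]],[0,[0,0,0],[0,0,0]]]}}

```text
t: 7.4
ee_pos: [0.4554, 0.1862, 0.0774]
ee_rot: [1.0, -0.001, 0.002, -0.001]
wrist_force: [-0.1, -0.3, -0.2]
gripper_width: 0.506
```

```bash
python3 -c "
from h import *
togo(.4515,.1854,.0195)"
```

```text
t 7.4 pos [0.4554 0.1862 0.0774] w 0.506 F [-0.1 -0.3 -0.2]
turn deg (tool) [-0.11 -0.27 -0.12] shift cm tool now [-0.42  0.09  5.79] | after turn [-0.39  0.08  5.79]
```

>>> {"fn": "move_arm", "kwargs": {"steps": [[0,[-0.3,0,1.5],[0,-0.2,0]],[0,[0,0,1.5],[0,0,0]],[0,[0,0,1.3],[0,0,0]],[0,[0,0,0.6],[0,0,0]],[0,[0,0,0.3],[0,0,0]],[0,[0,0,0.2],[0,0,0]],[0,[0,0,0],[0,0,0]]]}}

```text
t: 8.1
ee_pos: [0.4536, 0.1863, 0.0206]
ee_rot: [1.0, -0.001, 0.002, -0.001]
wrist_force: [0.2, 0.4, -0.9]
gripper_width: 0.509
```

```bash
python3 -c "
from h import *
togo(.4515,.1854,.0175)"
```

```text
t 8.1 pos [0.4536 0.1863 0.0206] w 0.509 F [ 0.2  0.4 -0.9]
turn deg (tool) [-0.13 -0.21 -0.17] shift cm tool now [-0.21  0.09  0.3 ] | after turn [-0.21  0.09  0.31]
```

>>> {"fn": "move_arm", "kwargs": {"steps": [[0,[0,0,0.3],[0,0,0]],[0,[0,0,0],[0,0,0]],[1,[0,0,0],[0,0,0]],[1,[0,0,0],[0,0,0]],[1,[0,0,0],[0,0,0]],[1,[0,0,0],[0,0,0]],[1,[0,0,0],[0,0,0]],[1,[0,0,0],[0,0,0]]]}}

```text
t: 8.9
ee_pos: [0.4561, 0.1873, 0.0195]
ee_rot: [1.0, -0.002, 0.004, -0.002]
wrist_force: [-0.2, -0.2, -0.2]
gripper_width: 1.002
```

>>> {"fn": "move_arm", "kwargs": {"steps": [[1,[0,0,-2],[0,0,0]],[1,[0,0,-4],[0,0,0]],[1,[0,0,-4],[0,0,0]],[1,[0,0,-1],[0,0,0]],[1,[0,0,0],[0,0,0]]]}}

```text
t: 9.4
ee_pos: [0.4536, 0.1863, 0.1317]
ee_rot: [1.0, -0.001, 0.002, -0.001]
wrist_force: [0.1, -0.1, -0.8]
gripper_width: 1.0
```

```bash
python3 -c "
from h import *
togo(.629,.003,.15);snap('side','s3');crop('s3',170,200,290,300,'s3c',6)"
```

```text
t 9.4 pos [0.4536 0.1863 0.1317] w 1.0 F [ 0.1 -0.1 -0.8]
turn deg (tool) [-0.15 -0.25 -0.15] shift cm tool now [17.6  18.28 -1.8 ] | after turn [17.54 18.33 -1.83]
```

View pics/s3c.png

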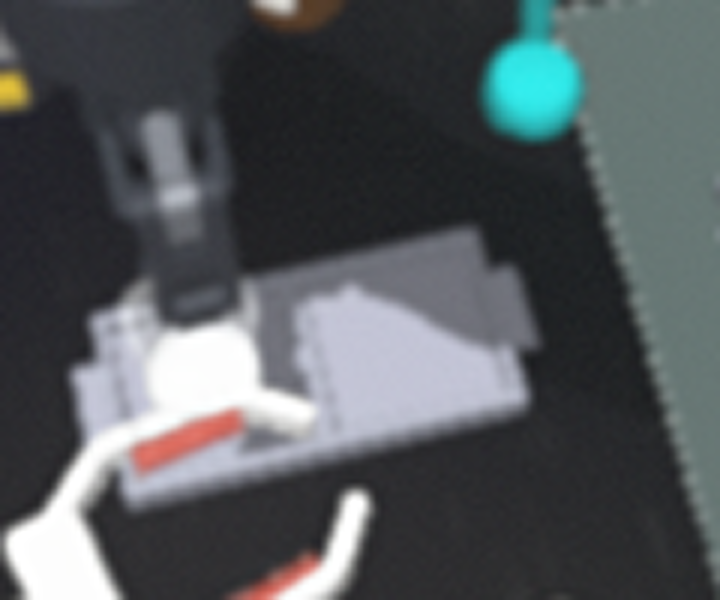

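>>> {"fn": "move_arm", "kwargs": {"steps": [[1,[2.4,2.5,-0.2],[0,0,0]],[1,[2.8,2.9,0],[0,0,0]],[1,[2.8,2.9,0],[0,0,0]],[1,[2.8,2.9,0],[0,0,0]],[1,[2.8,2.9,0],[0,0,0]],[1,[2.5,2.5,0],[0,0,0]],[1,[1.5,1.5,0],[0,0,0]],[1,[0,0,0],[0,0,0]]]}}

```text
t: 10.25
ee_pos: [0.6249, -0.0018, 0.1137]
ee_rot: [1.0, 0.003, -0.011, 0.001]
wrist_force: [0.4, -0.7, 0.3]
gripper_width: 1.005
```

```bash
python3 -c "
from h import *
togo(.629,.003,.1)"
```

```text
t 10.25 pos [ 0.6249 -0.0018  0.1137] w 1.005 F [ 0.4 -0.7  0.3]
turn deg (tool) [0.11 1.27 0.3 ] shift cm tool now [ 0.44 -0.48  1.36] | after turn [ 0.41 -0.48  1.37]
```

>>> {"fn": "move_arm", "kwargs": {"steps": [[1,[0.4,-0.4,0],[0,1.2,0.3]],[1,[0,0,0],[0,0,0]],[1,[0,0,0],[0,0,0]]]}}

```text
t: 10.55
ee_pos: [0.6242, 0.0057, 0.1088]
ee_rot: [1.0, 0.001, -0.005, 0.0]
wrist_force: [0.1, -0.3, 0.6]
gripper_width: 1.0
```

```bash
python3 -c "
from h import *
togo(.629,.003,.014)"
```

```text
t 10.55 pos [0.6242 0.0057 0.1088] w 1.0 F [ 0.1 -0.3  0.6]
turn deg (tool) [0.01 0.52 0.16] shift cm tool now [0.57 0.27 9.48] | after turn [0.48 0.27 9.48]
```

>>> {"fn": "move_arm", "kwargs": {"steps": [[1,[0.4,0.2,1.5],[0,0.5,0]],[1,[0,0,2.3],[0,0,0]],[1,[0,0,2.3],[0,0,0]],[1,[0,0,2],[0,0,0]],[1,[0,0,1],[0,0,0]],[1,[0,0,0],[0,0,0]],[1,[0,0,0],[0,0,0]]]}}

```text
t: 11.25
ee_pos: [0.6251, 0.0162, 0.0185]
ee_rot: [1.0, 0.01, 0.001, -0.002]
wrist_force: [-0.2, -0.8, 0.0]
gripper_width: 0.997
```

```bash
python3 -c "
from h import *
togo(.629,.003,.014)"
```

```text
t 11.25 pos [0.6251 0.0162 0.0185] w 0.997 F [-0.2 -0.8  0. ]
turn deg (tool) [-0.21 -0.15  1.13] shift cm tool now [0.36 1.33 0.44] | after turn [0.39 1.32 0.45]
```

>>> {"fn": "move_arm", "kwargs": {"steps": [[1,[0.2,0.7,0],[0,0,1]],[1,[0.1,0.5,0.2],[0,0,0]],[1,[0,0,0],[0,0,0]],[1,[0,0,0],[0,0,0]]]}}

```text
t: 11.65
ee_pos: [0.6315, 0.0031, 0.0202]
ee_rot: [1.0, 0.0, 0.005, -0.002]
wrist_force: [-0.1, 0.0, -0.2]
gripper_width: 1.0
```

```bash
python3 -c "
from h import *
togo(.629,.003,.014)"
```

```text
t 11.65 pos [0.6315 0.0031 0.0202] w 1.0 F [-0.1  0.  -0.2]
turn deg (tool) [-0.19 -0.53  0.02] shift cm tool now [-0.25  0.01  0.61] | after turn [-0.25  0.01  0.62]
```

>>> {"fn": "move_arm", "kwargs": {"steps": [[1,[-0.2,0,0.5],[-0.2,-0.5,0]],[1,[0,0,0],[0,0,0]],[0,[0,0,0],[0,0,0]],[0,[0,0,0],[0,0,0]],[0,[0,0,0],[0,0,0]],[0,[0,0,0],[0,0,0]],[0,[0,0,0],[0,0,0]],[0,[0,0,0],[0,0,0]]], "squeeze": 35}}

```text
t: 12.45
ee_pos: [0.6298, 0.0033, 0.0152]
ee_rot: [1.0, 0.0, 0.0, 0.0]
wrist_force: [-0.2, 0.4, 0.5]
gripper_width: 0.432
```

```bash
python3 -c "
from h import *
togo(.4493,.1114,.15)"
```

```text
t 12.45 pos [0.6298 0.0033 0.0152] w 0.432 F [-0.2  0.4  0.5]
turn deg (tool) [ 0.01 -0.04  0.02] shift cm tool now [-18.03 -10.81 -13.49] | after turn [-18.05 -10.81 -13.48]
```

>>> {"fn": "move_arm", "kwargs": {"steps": [[0,[0,0,-2],[0,0,0]],[0,[0,0,-3],[0,0,0]],[0,[0,0,-3],[0,0,0]],[0,[0,0,-3],[0,0,0]],[0,[-1,-0.6,-2.4],[0,0,0]],[0,[-3,-1.8,0],[0,0,0]],[0,[-3,-1.8,0],[0,0,0]],[0,[-3,-1.8,0],[0,0,0]]]}}

```text
t: 13.25
ee_pos: [0.5301, 0.0604, 0.1531]
ee_rot: [1.0, -0.004, 0.001, 0.0]
wrist_force: [0.2, -0.1, -0.5]
gripper_width: 0.438
```

>>> {"fn": "move_arm", "kwargs": {"steps": [[0,[-3,-1.8,0],[0,0,0]],[0,[-3,-1.8,0],[0,0,0]],[0,[-1.6,-1,0],[0,0,0]],[0,[0,0,0],[0,0,0]],[0,[0,0,0],[0,0,0]]]}}

```text
t: 13.75
ee_pos: [0.446, 0.1111, 0.1525]
ee_rot: [1.0, -0.0, -0.0, 0.002]
wrist_force: [0.7, 0.1, -0.2]
gripper_width: 0.435
```

```bash
python3 -c "
from h import *
togo(.4493,.1114,.1)"
```

```text
t 13.75 pos [0.446  0.1111 0.1525] w 0.435 F [ 0.7  0.1 -0.2]
turn deg (tool) [ 0.2   0.04 -0.05] shift cm tool now [ 0.33 -0.04  5.25] | after turn [ 0.33 -0.03  5.25]
```

>>> {"fn": "move_arm", "kwargs": {"steps": [[0,[0.3,0,1.5],[0,0,0]],[0,[0,0,2],[0,0,0]],[0,[0,0,2],[0,0,0]],[0,[0,0,2],[0,0,0]],[0,[0,0,2],[0,0,0]],[0,[0,0,1],[0,0,0]],[0,[0,0,0],[0,0,0]],[0,[0,0,0],[0,0,0]]]}}

```text
t: 14.55
ee_pos: [0.4628, 0.1046, 0.0455]
ee_rot: [1.0, -0.008, 0.005, 0.001]
wrist_force: [0.2, 0.5, 0.5]
gripper_width: 0.438
```

```bash
python3 -c "
from h import *
togo(.4493,.1114,.0192)"
```

```text
t 14.55 pos [0.4628 0.1046 0.0455] w 0.438 F [0.2 0.5 0.5]
turn deg (tool) [ 0.12 -0.57 -0.92] shift cm tool now [-1.39 -0.67  2.61] | after turn [-1.35 -0.68  2.63]
```

>>> {"fn": "move_arm", "kwargs": {"steps": [[0,[-1.2,-0.6,0],[0,-0.5,-0.9]],[0,[0,0,0],[0,0,0]],[0,[0,0,0],[0,0,0]],[0,[0,0,0.8],[0,0,0]],[0,[0,0,0.6],[0,0,0]],[0,[0,0,0],[0,0,0]],[0,[0,0,0],[0,0,0]]]}}

```text
t: 15.25
ee_pos: [0.453, 0.1119, 0.0333]
ee_rot: [1.0, 0.001, 0.004, 0.001]
wrist_force: [0.5, 0.9, -1.1]
gripper_width: 0.438
```

```bash
python3 -c "
from h import *
togo(.4493,.1114,.0192)"
```

```text
t 15.25 pos [0.453  0.1119 0.0333] w 0.438 F [ 0.5  0.9 -1.1]
turn deg (tool) [ 0.08 -0.42  0.07] shift cm tool now [-0.38  0.05  1.41] | after turn [-0.37  0.05  1.41]
```

>>> {"fn": "move_arm", "kwargs": {"steps": [[0,[-0.4,0,0.5],[0,-0.4,0]],[0,[0,0,0.5],[0,0,0]],[0,[0,0,0.4],[0,0,0]],[0,[0,0,0.1],[0,0,0]],[0,[0,0,0],[0,0,0]]]}}

```text
t: 15.75
ee_pos: [0.4496, 0.1121, 0.0193]
ee_rot: [1.0, 0.0, -0.0, 0.002]
wrist_force: [0.8, -0.0, -0.9]
gripper_width: 0.432
```

```bash
python3 -c "
from h import *
togo(.4493,.1114,.0192)"
```

```text
t 15.75 pos [0.4496 0.1121 0.0193] w 0.432 F [ 0.8 -0.  -0.9]
turn deg (tool) [0.21 0.01 0.04] shift cm tool now [-0.03  0.07  0.01] | after turn [-0.03  0.07  0.01]
```

>>> {"fn": "move_arm", "kwargs": {"steps": [[1,[0,0,0],[0,0,0]],[1,[0,0,0],[0,0,0]],[1,[0,0,0],[0,0,0]],[1,[0,0,0],[0,0,0]],[1,[0,0,-1],[0,0,0]],[1,[0,0,-4],[0,0,0]],[1,[0,0,-4],[0,0,0]],[1,[0,0,-3],[0,0,0]]]}}

```text
t: 16.55
ee_pos: [0.4448, 0.1115, 0.1386]
ee_rot: [1.0, 0.001, -0.007, 0.002]
wrist_force: [0.7, 0.5, -0.9]
gripper_width: 1.001
```

>>> {"fn": "move_arm", "kwargs": {"steps": [[1,[2.5,0,0],[0,0,0]],[1,[3,0,0],[0,0,0]],[1,[3,0,0],[0,0,0]],[1,[3,0,0],[0,0,0]],[1,[3,0,0],[0,0,0]],[1,[1.5,0,0],[0,0,0]],[1,[0,0,0],[0,0,0]],[1,[0,0,0],[0,0,0]]]}}

```text
t: 17.35
ee_pos: [0.6139, 0.1123, 0.1499]
ee_rot: [1.0, 0.001, 0.001, 0.002]
wrist_force: [-0.8, -0.1, -0.2]
gripper_width: 1.0
```

```bash
python3 -c "
from h import *
togo(.62,.1087,.12);snap('side','s4');crop('s4',170,150,290,300,'s4c',4)"
```

```text
t 17.35 pos [0.6139 0.1123 0.1499] w 1.0 F [-0.8 -0.1 -0.2]
turn deg (tool) [ 0.25 -0.14  0.12] shift cm tool now [0.6  0.35 3.  ] | after turn [0.61 0.36 2.99]
```

View pics/s4c.png

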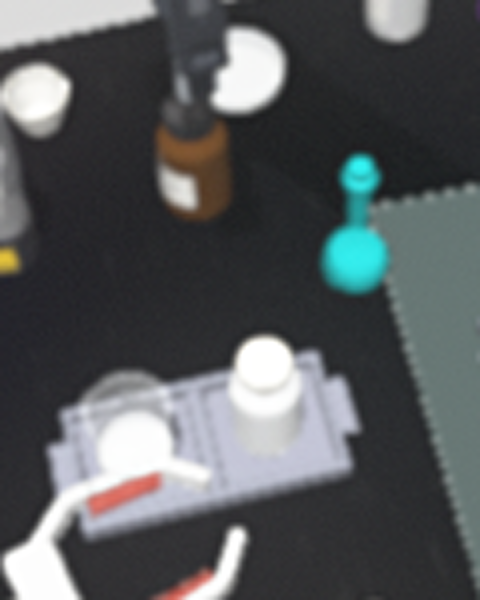

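>>> {"fn": "move_arm", "kwargs": {"steps": [[1,[0.6,0.3,0],[0,0,0]],[1,[0,0,1],[0,0,0]],[1,[0,0,1.5],[0,0,0]],[1,[0,0,1.2],[0,0,0]],[1,[0,0,0],[0,0,0]],[1,[0,0,0],[0,0,0]]], "squeeze": 40}}

```text
t: 18.0
ee_pos: [0.6154, 0.1086, 0.1085]
ee_rot: [1.0, 0.002, -0.001, 0.003]
wrist_force: [-0.6, 0.1, -0.4]
gripper_width: 1.001
```

```bash
python3 -c "
from h import *
togo(.62,.1087,.028)"
```

```text
t 18.0 pos [0.6154 0.1086 0.1085] w 1.001 F [-0.6  0.1 -0.4]
turn deg (tool) [0.38 0.13 0.26] shift cm tool now [ 0.48 -0.06  8.05] | after turn [ 0.46 -0.01  8.05]
```

>>> {"fn": "move_arm", "kwargs": {"steps": [[1,[0.4,0,0.8],[0,0,0]],[1,[0,0,1.4],[0,0,0]],[1,[0,0,1.4],[0,0,0]],[1,[0,0,1.4],[0,0,0]],[1,[0,0,1.3],[0,0,0]],[1,[0,0,1],[0,0,0]],[1,[0,0,0],[0,0,0]],[1,[0,0,0],[0,0,0]]]}}

```text
t: 18.8
ee_pos: [0.6187, 0.1082, 0.0275]
ee_rot: [1.0, 0.002, -0.002, 0.003]
wrist_force: [-0.4, -0.0, 0.1]
gripper_width: 0.998
```

```bash
python3 -c "
from h import *
togo(.62,.1087,.028)"
```

```text
t 18.8 pos [0.6187 0.1082 0.0275] w 0.998 F [-0.4 -0.   0.1]
turn deg (tool) [0.39 0.27 0.28] shift cm tool now [ 0.13 -0.05 -0.05] | after turn [ 0.13 -0.05 -0.05]
```

>>> {"fn": "move_arm", "kwargs": {"steps": [[0,[0,0,0],[0,0.3,0]],[0,[0,0,0],[0,0,0]],[0,[0,0,0],[0,0,0]],[0,[0,0,0],[0,0,0]],[0,[0,0,0],[0,0,0]],[0,[0,0,0],[0,0,0]],[0,[0,0,0],[0,0,0]]]}}

```text
t: 19.5
ee_pos: [0.6206, 0.1086, 0.0301]
ee_rot: [1.0, 0.002, 0.003, 0.003]
wrist_force: [-0.7, -0.4, -0.6]
gripper_width: 0.477
```

```bash
python3 -c "
from h import *
togo(.4576,-.1397,.15)"
```

```text
t 19.5 pos [0.6206 0.1086 0.0301] w 0.477 F [-0.7 -0.4 -0.6]
turn deg (tool) [ 0.35 -0.32  0.27] shift cm tool now [-16.35  24.82 -11.93] | after turn [-16.3   24.83 -11.99]
```

>>> {"fn": "move_arm", "kwargs": {"steps": [[0,[0,0,-1.5],[0,0,0]],[0,[0,0,-2.5],[0,0,0]],[0,[0,0,-3],[0,0,0]],[0,[0,0,-3],[0,0,0]],[0,[0,0,-3],[0,0,0]],[0,[-1,1.5,-0.5],[0,0,0]],[0,[-2,3.1,0],[0,0,0]],[0,[-2,3.1,0],[0,0,0]]]}}

```text
t: 20.3
ee_pos: [0.5721, 0.0396, 0.1788]
ee_rot: [1.0, 0.009, 0.007, -0.0]
wrist_force: [0.2, -0.5, -0.6]
gripper_width: 0.477
```

```bash
python3 -c "
from h import *
togo(.4576,-.1397,.15)"
```

```text
t 20.3 pos [0.5721 0.0396 0.1788] w 0.477 F [ 0.2 -0.5 -0.6]
turn deg (tool) [-0.01 -0.78  1.02] shift cm tool now [-11.81  17.72   2.71] | after turn [-11.45  17.93   2.88]
```

>>> {"fn": "move_arm", "kwargs": {"steps": [[0,[-2,3.1,0],[0,-0.7,1]],[0,[-2,3.1,0],[0,0,0]],[0,[-2,3.1,0],[0,0,0]],[0,[-2,3.1,0],[0,0,0]],[0,[-1.5,2.5,0],[0,0,0]],[0,[-0.6,1,0],[0,0,0]],[0,[0,0,0],[0,0,0]],[0,[0,0,0],[0,0,0]]]}}

```text
t: 21.1
ee_pos: [0.4658, -0.1297, 0.1873]
ee_rot: [1.0, -0.003, 0.005, 0.003]
wrist_force: [0.2, 0.1, 0.5]
gripper_width: 0.483
```

```bash
python3 -c "
from h import *
togo(.4576,-.1397,.034)"
```

```text
t 21.1 pos [ 0.4658 -0.1297  0.1873] w 0.483 F [0.2 0.1 0.5]
turn deg (tool) [ 0.38 -0.58 -0.33] shift cm tool now [-0.97  0.9  15.32] | after turn [-0.82  1.   15.33]
```

>>> {"fn": "move_arm", "kwargs": {"steps": [[0,[-0.8,1,1],[0.3,-0.6,-0.3]],[0,[0,0,1.4],[0,0,0]],[0,[0,0,1.4],[0,0,0]],[0,[0,0,1.4],[0,0,0]],[0,[0,0,1.4],[0,0,0]],[0,[0,0,1.4],[0,0,0]],[0,[0,0,1.4],[0,0,0]],[0,[0,0,1.4],[0,0,0]]]}}

```text
t: 21.9
ee_pos: [0.4607, -0.135, 0.0731]
ee_rot: [1.0, 0.008, 0.0, -0.001]
wrist_force: [-0.1, -0.4, -1.0]
gripper_width: 0.479
```

```bash
python3 -c "
from h import *
togo(.4576,-.1397,.034)"
```

```text
t 21.9 pos [ 0.4607 -0.135   0.0731] w 0.479 F [-0.1 -0.4 -1. ]
turn deg (tool) [-0.08 -0.04  0.88] shift cm tool now [-0.32  0.47  3.91] | after turn [-0.31  0.47  3.91]
```

>>> {"fn": "move_arm", "kwargs": {"steps": [[0,[-0.3,0.4,0.6],[0,0,0.8]],[0,[0,0,0.8],[0,0,0]],[0,[0,0,0.7],[0,0,0]],[0,[0,0,0.5],[0,0,0]],[0,[0,0,0.3],[0,0,0]],[0,[0,0,0],[0,0,0]],[0,[0,0,0],[0,0,0]]]}}

```text
t: 22.6
ee_pos: [0.4561, -0.1374, 0.0391]
ee_rot: [1.0, 0.002, -0.002, -0.002]
wrist_force: [-0.3, -0.2, -0.6]
gripper_width: 0.484
```

```bash
python3 -c "
from h import *
togo(.4576,-.1397,.034)"
```

```text
t 22.6 pos [ 0.4561 -0.1374  0.0391] w 0.484 F [-0.3 -0.2 -0.6]
turn deg (tool) [-0.25  0.24  0.24] shift cm tool now [0.15 0.23 0.51] | after turn [0.15 0.23 0.51]
```

>>> {"fn": "move_arm", "kwargs": {"steps": [[0,[0.1,0.2,0.3],[-0.2,0.2,0]],[0,[0,0,0.2],[0,0,0]],[0,[0,0,0],[0,0,0]],[1,[0,0,0],[0,0,0]],[1,[0,0,0],[0,0,0]],[1,[0,0,0],[0,0,0]],[1,[0,0,0],[0,0,0]]]}}

```text
t: 23.3
ee_pos: [0.4592, -0.1401, 0.0355]
ee_rot: [1.0, 0.002, 0.002, 0.001]
wrist_force: [-0.0, 0.9, 0.4]
gripper_width: 1.001
```

>>> {"fn": "move_arm", "kwargs": {"steps": [[1,[0,0,-1],[0,0,0]],[1,[0,0,-3],[0,0,0]],[1,[0,0,-4],[0,0,0]],[1,[0,0,-4],[0,0,0]],[1,[0,0,-2],[0,0,0]],[1,[0,0,0],[0,0,0]]]}}

```text
t: 23.9
ee_pos: [0.4582, -0.1392, 0.183]
ee_rot: [1.0, 0.003, 0.001, 0.0]
wrist_force: [0.4, -0.7, -0.2]
gripper_width: 1.0
```

```bash
python3 -c "
from h import *
togo(.607,-.1275,.15)"
```

```text
t 23.9 pos [ 0.4582 -0.1392  0.183 ] w 1.0 F [ 0.4 -0.7 -0.2]
turn deg (tool) [ 0.01 -0.15  0.32] shift cm tool now [14.88 -1.08  3.34] | after turn [14.88 -1.17  3.3 ]
```

>>> {"fn": "move_arm", "kwargs": {"steps": [[1,[2,0,0],[0,0,0]],[1,[2.5,-0.3,0],[0,0,0]],[1,[2.5,-0.3,0],[0,0,0]],[1,[2.5,-0.3,0],[0,0,0]],[1,[2.5,-0.2,0],[0,0,0]],[1,[1.5,0,0],[0,0,0]],[1,[0.5,0,0],[0,0,0]],[1,[0,0,0],[0,0,0]]]}}

```text
t: 24.7
ee_pos: [0.5969, -0.1266, 0.1762]
ee_rot: [1.0, 0.002, -0.004, -0.0]
wrist_force: [-0.7, -0.3, 0.7]
gripper_width: 1.001
```

```bash
python3 -c "
from h import *
togo(.607,-.1275,.053)
snap('top','t5');crop('t5',240,140,370,260,'t5c',5);snap('side','s5');crop('s5',240,110,390,260,'s5c',5)"
```

```text
t 24.7 pos [ 0.5969 -0.1266  0.1762] w 1.001 F [-0.7 -0.3  0.7]
turn deg (tool) [-0.04  0.47  0.26] shift cm tool now [ 1.11  0.1  12.32] | after turn [ 1.01  0.09 12.32]
```

View pics/s5c.png

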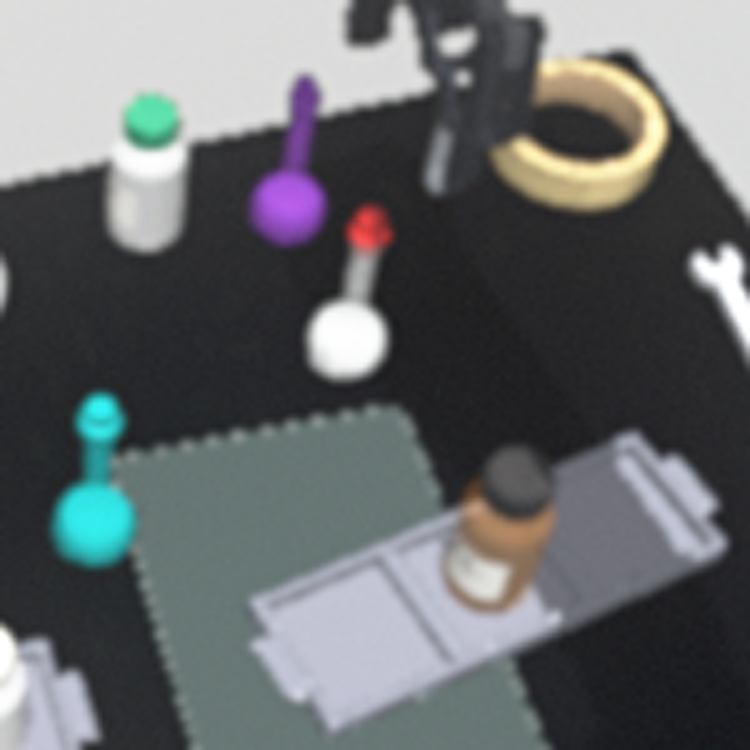

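>>> {"fn": "move_arm", "kwargs": {"steps": [[1,[1,0.1,0.6],[0,0.4,0]],[1,[0,0,1.3],[0,0,0]],[1,[0,0,1.3],[0,0,0]],[1,[0,0,1],[0,0,0]],[1,[0,0,0],[0,0,0]],[1,[0,0,0],[0,0,0]]]}}

```text
t: 25.4
ee_pos: [0.6025, -0.1293, 0.129]
ee_rot: [1.0, 0.001, -0.003, 0.0]
wrist_force: [-0.4, -0.2, -0.2]
gripper_width: 1.002
```

```bash
python3 -c "
from h import *
print(5*(proj('side',[.547,-.127,.189])-[240,110]))
def px(o,s,x,y): return ((x+.5)/s-.5+o[0],(y+.5)/s-.5+o[1])
print('brown',at_z('side',*px((240,110),5,518,472),.094))
togo(.607,-.1275,.053)"
```

```text
[446.94376079 187.76162818]
brown [ 0.45938289 -0.13839687  0.094     ]
t 25.4 pos [ 0.6025 -0.1293  0.129 ] w 1.002 F [-0.4 -0.2 -0.2]
turn deg (tool) [0.05 0.36 0.13] shift cm tool now [ 0.5  -0.19  7.59] | after turn [ 0.45 -0.18  7.6 ]
```

Brown bottle measures (0.459,-0.138), which is within 2 mm of the bay centre.

>>> {"fn": "move_arm", "kwargs": {"steps": [[1,[0.4,-0.1,0.6],[0,0.3,0]],[1,[0,0,1.3],[0,0,0]],[1,[0,0,1.4],[0,0,0]],[1,[0,0,1.4],[0,0,0]],[1,[0,0,1.2],[0,0,0]],[1,[0,0,0.8],[0,0,0]],[1,[0,0,0],[0,0,0]],[1,[0,0,0],[0,0,0]]]}}

```text
t: 26.2
ee_pos: [0.6064, -0.1281, 0.0552]
ee_rot: [1.0, 0.001, -0.001, 0.0]
wrist_force: [-0.2, 0.3, -0.1]
gripper_width: 0.998
```

```bash
python3 -c "
from h import *
togo(.607,-.1275,.053)"
```

```text
t 26.2 pos [ 0.6064 -0.1281  0.0552] w 0.998 F [-0.2  0.3 -0.1]
turn deg (tool) [0.03 0.1  0.13] shift cm tool now [ 0.06 -0.06  0.22] | after turn [ 0.06 -0.06  0.22]
```

>>> {"fn": "move_arm", "kwargs": {"steps": [[0,[0,0,0.2],[0,0,0]],[0,[0,0,0],[0,0,0]],[0,[0,0,0],[0,0,0]],[0,[0,0,0],[0,0,0]],[0,[0,0,0],[0,0,0]],[0,[0,0,0],[0,0,0]],[0,[0,0,0],[0,0,0]],[0,[0,0,0],[0,0,0]]], "squeeze": 40}}

```text
t: 27.0
ee_pos: [0.6084, -0.1285, 0.0556]
ee_rot: [1.0, 0.001, 0.001, 0.001]
wrist_force: [-0.4, 0.4, -0.6]
gripper_width: 0.158
```

>>> {"fn": "move_arm", "kwargs": {"steps": [[0,[0,0,0],[0,0,0]],[0,[0,0,0],[0,0,0]]]}}

```text
t: 27.2
ee_pos: [0.6082, -0.1285, 0.0555]
ee_rot: [1.0, 0.001, 0.001, 0.001]
wrist_force: [0.5, -0.5, -0.5]
gripper_width: 0.159
```

```bash
python3 -c "
from h import *
togo(.469,-.2128,.2)"
```

```text
t 27.2 pos [ 0.6082 -0.1285  0.0555] w 0.159 F [ 0.5 -0.5 -0.5]
turn deg (tool) [ 0.1  -0.15  0.12] shift cm tool now [-13.9    8.42 -14.47] | after turn [-13.92   8.43 -14.45]
```

>>> {"fn": "move_arm", "kwargs": {"steps": [[0,[0,0,-1],[0,0,0]],[0,[0,0,-2],[0,0,0]],[0,[0,0,-3],[0,0,0]],[0,[0,0,-3],[0,0,0]],[0,[-0.5,0.3,-2],[0,0,0]],[0,[-1.5,0.9,0],[0,0,0]],[0,[-2,1.2,0],[0,0,0]],[0,[-2,1.2,0],[0,0,0]]]}}

```text
t: 28.0
ee_pos: [0.5475, -0.1623, 0.172]
ee_rot: [1.0, 0.005, 0.002, -0.0]
wrist_force: [-0.4, 0.5, -0.2]
gripper_width: 0.158
```

>>> {"fn": "move_arm", "kwargs": {"steps": [[0,[-2,1.2,0],[0,0,0]],[0,[-2,1.2,0],[0,0,0]],[0,[-2,1.2,0],[0,0,0]],[0,[-1,0.6,0],[0,0,0]],[0,[-0.5,0.3,0],[0,0,0]],[0,[0,0,0],[0,0,0]],[0,[0,0,0],[0,0,0]]]}}

```text
t: 28.7
ee_pos: [0.4581, -0.2134, 0.1665]
ee_rot: [1.0, 0.0, -0.003, -0.0]
wrist_force: [0.7, 0.0, -0.4]
gripper_width: 0.158
```

```bash
python3 -c "
from h import *
togo(.469,-.2128,.0595)"
```

```text
t 28.7 pos [ 0.4581 -0.2134  0.1665] w 0.158 F [ 0.7  0.  -0.4]
turn deg (tool) [-0.02  0.38  0.03] shift cm tool now [ 1.16 -0.05 10.7 ] | after turn [ 1.09 -0.06 10.7 ]
```

>>> {"fn": "move_arm", "kwargs": {"steps": [[0,[1,0,0.6],[0,0.3,0]],[0,[0,0,1.2],[0,0,0]],[0,[0,0,1.2],[0,0,0]],[0,[0,0,1.2],[0,0,0]],[0,[0,0,1.2],[0,0,0]],[0,[0,0,0.8],[0,0,0]],[0,[0,0,0],[0,0,0]],[0,[0,0,0],[0,0,0]]]}}

```text
t: 29.5
ee_pos: [0.4715, -0.2092, 0.0969]
ee_rot: [1.0, 0.004, -0.001, -0.002]
wrist_force: [0.6, 0.1, 0.0]
gripper_width: 0.156
```

```bash
python3 -c "
from h import *
togo(.469,-.2128,.0595)"
```

```text
t 29.5 pos [ 0.4715 -0.2092  0.0969] w 0.156 F [0.6 0.1 0. ]
turn deg (tool) [-0.26  0.09  0.43] shift cm tool now [-0.25  0.38  3.74] | after turn [-0.25  0.36  3.74]
```

>>> {"fn": "move_arm", "kwargs": {"steps": [[0,[-0.2,0.3,0.5],[-0.2,0,0.4]],[0,[0,0,0.8],[0,0,0]],[0,[0,0,0.8],[0,0,0]],[0,[0,0,0.6],[0,0,0]],[0,[0,0,0.3],[0,0,0]],[0,[0,0,0],[0,0,0]],[0,[0,0,0],[0,0,0]]]}}

```text
t: 30.2
ee_pos: [0.4701, -0.2134, 0.0655]
ee_rot: [1.0, -0.001, 0.0, 0.0]
wrist_force: [0.7, 0.5, -0.6]
gripper_width: 0.154
```

```bash
python3 -c "
from h import *
togo(.469,-.2128,.0595)"
```

```text
t 30.2 pos [ 0.4701 -0.2134  0.0655] w 0.154 F [ 0.7  0.5 -0.6]
turn deg (tool) [ 0.06 -0.04 -0.07] shift cm tool now [-0.11 -0.06  0.6 ] | after turn [-0.11 -0.06  0.6 ]
```

>>> {"fn": "move_arm", "kwargs": {"steps": [[0,[-0.1,0,0.3],[0,0,0]],[0,[0,0,0.3],[0,0,0]],[0,[0,0,0],[0,0,0]],[0,[0,0,0],[0,0,0]]]}}

```text
t: 30.6
ee_pos: [0.4697, -0.2136, 0.0596]
ee_rot: [1.0, -0.0, 0.001, 0.001]
wrist_force: [0.2, -0.1, -0.2]
gripper_width: 0.158
```

```bash
python3 -c "
from h import *
togo(.469,-.2128,.0595)"
```

```text
t 30.6 pos [ 0.4697 -0.2136  0.0596] w 0.158 F [ 0.2 -0.1 -0.2]
turn deg (tool) [ 0.09 -0.11 -0.06] shift cm tool now [-0.07 -0.08  0.01] | after turn [-0.07 -0.08  0.01]
```

>>> {"fn": "move_arm", "kwargs": {"steps": [[1,[0,0,0],[0,0,0]],[1,[0,0,0],[0,0,0]],[1,[0,0,0],[0,0,0]],[1,[0,0,0],[0,0,0]],[1,[0,0,0],[0,0,0]],[1,[0,0,-1],[0,0,0]],[1,[0,0,-3],[0,0,0]],[1,[0,0,-4],[0,0,0]]]}}

```text
t: 31.4
ee_pos: [0.4651, -0.2116, 0.1377]
ee_rot: [1.0, -0.0, -0.005, -0.002]
wrist_force: [1.3, -1.2, 0.4]
gripper_width: 0.999
```

>>> {"fn": "move_arm", "kwargs": {"steps": [[1,[0,0,-4],[0,0,0]],[1,[0,-1,-2],[0,0,0]],[1,[0.8,-3,0],[0,0,0]],[1,[1.2,-3.8,0],[0,0,0]],[1,[1.2,-3.8,0],[0,0,0]],[1,[1.2,-3.8,0],[0,0,0]],[1,[1.2,-3.8,0],[0,0,0]],[1,[1.2,-3.8,0],[0,0,0]]]}}

```text
t: 32.2
ee_pos: [0.5418, 0.0137, 0.2147]
ee_rot: [1.0, -0.01, 0.006, 0.005]
wrist_force: [0.2, -0.2, -0.1]
gripper_width: 1.0
```

```bash
python3 -c "
from h import *
togo(.613,.23,.19);snap('side','s6');crop('s6',240,110,390,260,'s6c',5)"
```

```text
t 32.2 pos [0.5418 0.0137 0.2147] w 1.0 F [ 0.2 -0.2 -0.1]
turn deg (tool) [ 0.55 -0.7  -1.13] shift cm tool now [  6.66 -21.78   2.34] | after turn [  7.12 -21.63   2.47]
```

View pics/s6.png

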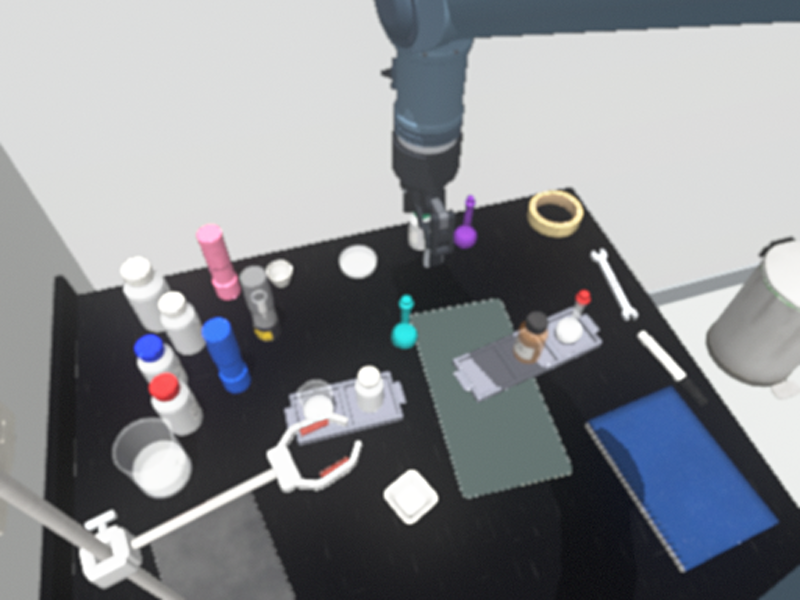

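Flask (568,330) and brown bottle (532,340) stand in the 3-bay tray; white bottle and beaker are in the 2-bay tray. Next is the lamp.

>>> {"fn": "move_arm", "kwargs": {"steps": [[1,[1.2,-3.5,0],[0.5,-0.7,-1.1]],[1,[1.2,-3.5,0],[0,0,0]],[1,[1.2,-3.5,0],[0,0,0]],[1,[1.2,-3.2,0],[0,0,0]],[1,[0.7,-2,0],[0,0,0]],[1,[0.3,-1,0],[0,0,0]],[1,[0,0,0],[0,0,0]],[1,[0,0,0],[0,0,0]]]}}

```text
t: 33.05
ee_pos: [0.6014, 0.1993, 0.2214]
ee_rot: [1.0, 0.008, 0.003, -0.003]
wrist_force: [-0.8, -1.1, -0.7]
gripper_width: 1.001
```

```bash
python3 -c "
from h import *
togo(.613,.23,.085)"
```

```text
t 33.05 pos [0.6014 0.1993 0.2214] w 1.001 F [-0.8 -1.1 -0.7]
turn deg (tool) [-0.39 -0.34  0.91] shift cm tool now [ 1.13 -2.96 13.66] | after turn [ 1.16 -3.07 13.64]
```

>>> {"fn": "move_arm", "kwargs": {"steps": [[1,[0.5,-1.5,0],[-0.3,-0.3,0.9]],[1,[0.5,-1.3,0],[0,0,0]],[1,[0,0,0],[0,0,0]],[1,[0,0,0.6],[0,0,0]],[1,[0,0,1],[0,0,0]],[1,[0,0,1],[0,0,0]],[1,[0,0,0],[0,0,0]],[1,[0,0,0],[0,0,0]]]}}

```text
t: 33.85
ee_pos: [0.6116, 0.2154, 0.1916]
ee_rot: [1.0, -0.006, -0.001, 0.004]
wrist_force: [-0.5, 0.3, -0.5]
gripper_width: 1.0
```

```bash
python3 -c "
from h import *
togo(.613,.23,.085)"
```

```text
t 33.85 pos [0.6116 0.2154 0.1916] w 1.0 F [-0.5  0.3 -0.5]
turn deg (tool) [ 0.47  0.14 -0.69] shift cm tool now [ 0.15 -1.55 10.65] | after turn [ 0.14 -1.46 10.66]
```

>>> {"fn": "move_arm", "kwargs": {"steps": [[1,[0.1,-1.5,0],[0.4,0,-0.7]],[1,[0,0,0],[0,0,0]],[1,[0,0,0],[0,0,0]],[1,[0,0,0],[0,0,0]]]}}

```text
t: 34.25
ee_pos: [0.6129, 0.2327, 0.192]
ee_rot: [1.0, 0.001, -0.001, -0.0]
wrist_force: [-1.0, -0.2, -0.0]
gripper_width: 0.998
```

```bash
python3 -c "
from h import *
togo(.613,.23,.085);snap('side','s7');crop('s7',110,100,230,260,'s7c',4)"
```

```text
t 34.25 pos [0.6129 0.2327 0.192 ] w 0.998 F [-1.  -0.2 -0. ]
turn deg (tool) [-0.03  0.11  0.13] shift cm tool now [ 0.03  0.28 10.7 ] | after turn [1.00e-02 2.70e-01 1.07e+01]
```

View pics/s7c.png

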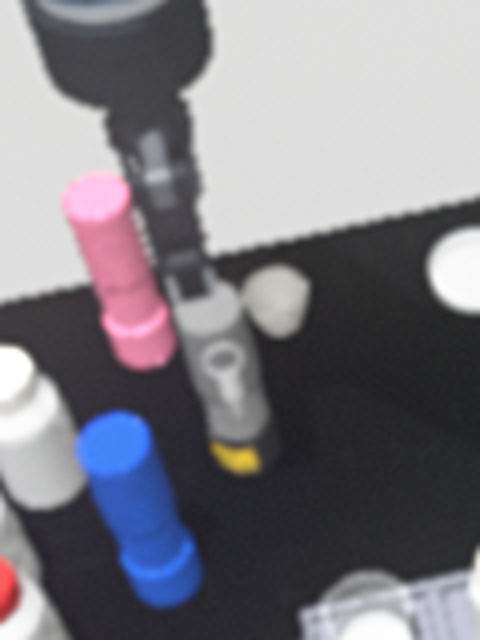

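>>> {"fn": "move_arm", "kwargs": {"steps": [[1,[0,0.2,0.6],[0,0,0]],[1,[0,0,1.2],[0,0,0]],[1,[0,0,1.3],[0,0,0]],[1,[0,0,1.2],[0,0,0]],[1,[0,0,0.8],[0,0,0]],[1,[0,0,0],[0,0,0]],[1,[0,0,0],[0,0,0]]]}}

```text
t: 35.0
ee_pos: [0.612, 0.2285, 0.1345]
ee_rot: [1.0, 0.0, -0.002, 0.001]
wrist_force: [0.7, 0.4, 0.0]
gripper_width: 1.001
```

```bash
python3 -c "
from h import *
togo(.613,.23,.085)"
```

```text
t 35.0 pos [0.612  0.2285 0.1345] w 1.001 F [0.7 0.4 0. ]
turn deg (tool) [0.1  0.27 0.05] shift cm tool now [ 0.12 -0.16  4.95] | after turn [ 0.1  -0.15  4.95]
```

>>> {"fn": "move_arm", "kwargs": {"steps": [[1,[0,-0.1,0.6],[0,0.2,0]],[1,[0,0,1],[0,0,0]],[1,[0,0,1.1],[0,0,0]],[1,[0,0,0.9],[0,0,0]],[1,[0,0,0.5],[0,0,0]],[1,[0,0,0],[0,0,0]],[1,[0,0,0],[0,0,0]]]}}

```text
t: 35.7
ee_pos: [0.6124, 0.23, 0.0903]
ee_rot: [1.0, 0.001, 0.0, 0.001]
wrist_force: [-0.9, 0.4, 0.5]
gripper_width: 0.999
```

```bash
python3 -c "
from h import *
togo(.613,.23,.085)"
```

```text
t 35.7 pos [0.6124 0.23   0.0903] w 0.999 F [-0.9  0.4  0.5]
turn deg (tool) [ 0.07 -0.    0.06] shift cm tool now [ 0.06 -0.    0.53] | after turn [0.06 0.   0.53]
```

>>> {"fn": "move_arm", "kwargs": {"steps": [[1,[0,0,0.4],[0,0,0]],[1,[0,0,0],[0,0,0]],[0,[0,0,0],[0,0,0]],[0,[0,0,0],[0,0,0]],[0,[0,0,0],[0,0,0]],[0,[0,0,0],[0,0,0]],[0,[0,0,0],[0,0,0]],[0,[0,0,0],[0,0,0]]], "squeeze": 45}}

```text
t: 36.5
ee_pos: [0.6138, 0.2304, 0.0877]
ee_rot: [1.0, 0.0, 0.002, 0.0]
wrist_force: [-0.6, 0.7, -0.0]
gripper_width: 0.42
```

```bash
python3 -c "
from h import *
togo(.446,-.0666,.25)"
```

```text
t 36.5 pos [0.6138 0.2304 0.0877] w 0.42 F [-0.6  0.7 -0. ]
turn deg (tool) [ 0.01 -0.18  0.04] shift cm tool now [-16.74  29.7  -16.28] | after turn [-16.78  29.7  -16.23]
```

>>> {"fn": "move_arm", "kwargs": {"steps": [[0,[0,0,-1],[0,0,0]],[0,[0,0,-2],[0,0,0]],[0,[0,0,-2.5],[0,0,0]],[0,[0,0,-2.5],[0,0,0]],[0,[0,0,-2.5],[0,0,0]],[0,[0,0,-2.5],[0,0,0]],[0,[0,0,-1.5],[0,0,0]],[0,[0,0,0],[0,0,0]]]}}

```text
t: 37.3
ee_pos: [0.6108, 0.2299, 0.2387]
ee_rot: [1.0, 0.001, -0.001, 0.001]
wrist_force: [0.2, -0.6, -0.9]
gripper_width: 0.424
```

```bash
python3 -c "
from h import *
togo(.446,-.0666,.25)"
```

```text
t 37.3 pos [0.6108 0.2299 0.2387] w 0.424 F [ 0.2 -0.6 -0.9]
turn deg (tool) [0.14 0.15 0.12] shift cm tool now [-16.54  29.62  -1.01] | after turn [-16.48  29.65  -1.13]
```

>>> {"fn": "move_arm", "kwargs": {"steps": [[0,[-0.8,1.4,-0.5],[0,0,0]],[0,[-1.4,2.5,0],[0,0,0]],[0,[-1.4,2.5,0],[0,0,0]],[0,[-1.4,2.5,0],[0,0,0]],[0,[-1.4,2.5,0],[0,0,0]],[0,[-1.4,2.5,0],[0,0,0]],[0,[-1.4,2.5,0],[0,0,0]],[0,[-1.4,2.5,0],[0,0,0]]]}}

```text
t: 38.1
ee_pos: [0.496, 0.0386, 0.2348]
ee_rot: [1.0, 0.006, -0.009, -0.001]
wrist_force: [1.1, -0.5, -0.1]
gripper_width: 0.426
```

>>> {"fn": "move_arm", "kwargs": {"steps": [[0,[-1.4,2.5,0],[0,0,0]],[0,[-1.4,2.5,0],[0,0,0]],[0,[-1.3,2.2,0],[0,0,0]],[0,[-0.8,1.4,0],[0,0,0]],[0,[0,0,0],[0,0,0]],[0,[0,0,0],[0,0,0]]]}}

```text
t: 38.7
ee_pos: [0.4373, -0.056, 0.2281]
ee_rot: [1.0, 0.002, -0.016, -0.0]
wrist_force: [0.4, 0.7, -0.2]
gripper_width: 0.425
```

```bash
python3 -c "
from h import *
togo(.446,-.0666,.0922)"
```

```text
t 38.7 pos [ 0.4373 -0.056   0.2281] w 0.425 F [ 0.4  0.7 -0.2]
turn deg (tool) [-0.02  1.84  0.22] shift cm tool now [ 1.3   1.07 13.55] | after turn [ 0.87  1.06 13.59]
```

>>> {"fn": "move_arm", "kwargs": {"steps": [[0,[0.8,1,0],[0,1.8,0]],[0,[0,0,0],[0,0,0]],[0,[0,0,0.7],[0,0,0]],[0,[0,0,1.2],[0,0,0]],[0,[0,0,1.2],[0,0,0]],[0,[0,0,1],[0,0,0]],[0,[0,0,0],[0,0,0]],[0,[0,0,0],[0,0,0]]]}}

```text
t: 39.5
ee_pos: [0.4451, -0.058, 0.1804]
ee_rot: [1.0, 0.008, -0.003, -0.003]
wrist_force: [1.0, -0.1, -1.0]
gripper_width: 0.424
```

```bash
python3 -c "
from h import *
togo(.446,-.0666,.0922)"
```

```text
t 39.5 pos [ 0.4451 -0.058   0.1804] w 0.424 F [ 1.  -0.1 -1. ]
turn deg (tool) [-0.34  0.36  0.87] shift cm tool now [0.13 0.92 8.81] | after turn [0.09 0.86 8.82]
```

>>> {"fn": "move_arm", "kwargs": {"steps": [[0,[0.1,0.8,0],[-0.3,0.3,0.8]],[0,[0,0,0],[0,0,0]],[0,[0,0,0.7],[0,0,0]],[0,[0,0,1.1],[0,0,0]],[0,[0,0,1.1],[0,0,0]],[0,[0,0,1],[0,0,0]],[0,[0,0,0],[0,0,0]],[0,[0,0,0],[0,0,0]]]}}

```text
t: 40.3
ee_pos: [0.4467, -0.0673, 0.1383]
ee_rot: [1.0, -0.001, 0.0, 0.0]
wrist_force: [0.1, 0.7, -2.2]
gripper_width: 0.425
```

```bash
python3 -c "
from h import *
togo(.446,-.0666,.0922)"
```

```text
t 40.3 pos [ 0.4467 -0.0673  0.1383] w 0.425 F [ 0.1  0.7 -2.2]
turn deg (tool) [ 0.01 -0.02 -0.08] shift cm tool now [-0.07 -0.07  4.61] | after turn [-0.07 -0.07  4.61]
```

>>> {"fn": "move_arm", "kwargs": {"steps": [[0,[-0.1,-0.1,0.6],[0,0,0]],[0,[0,0,1],[0,0,0]],[0,[0,0,1],[0,0,0]],[0,[0,0,0.8],[0,0,0]],[0,[0,0,0.4],[0,0,0]],[0,[0,0,0],[0,0,0]],[0,[0,0,0],[0,0,0]]]}}

```text
t: 41.0
ee_pos: [0.446, -0.066, 0.0969]
ee_rot: [1.0, -0.0, 0.0, -0.0]
wrist_force: [-0.0, -1.3, -0.8]
gripper_width: 0.42
```

```bash
python3 -c "
from h import *
togo(.446,-.0666,.0917)"
```

```text
t 41.0 pos [ 0.446  -0.066   0.0969] w 0.42 F [-0.  -1.3 -0.8]
turn deg (tool) [-0.01 -0.03 -0.06] shift cm tool now [0.   0.06 0.52] | after turn [0.   0.06 0.52]
```

>>> {"fn": "move_arm", "kwargs": {"steps": [[0,[0,0,0.3],[0,0,0]],[0,[0,0,0.2],[0,0,0]],[0,[0,0,0],[0,0,0]],[0,[0,0,0],[0,0,0]]]}}

```text
t: 41.4
ee_pos: [0.447, -0.0662, 0.0924]
ee_rot: [1.0, -0.001, 0.001, 0.0]
wrist_force: [-0.6, -0.6, -1.5]
gripper_width: 0.423
```

```bash
python3 -c "
from h import *
togo(.446,-.0666,.0917);snap('side','s8');crop('s8',270,150,400,270,'s8c',5)"
```

```text
t 41.4 pos [ 0.447  -0.0662  0.0924] w 0.423 F [-0.6 -0.6 -1.5]
turn deg (tool) [ 0.02 -0.16 -0.07] shift cm tool now [-0.1   0.04  0.07] | after turn [-0.1   0.04  0.07]
```

View pics/s8c.png

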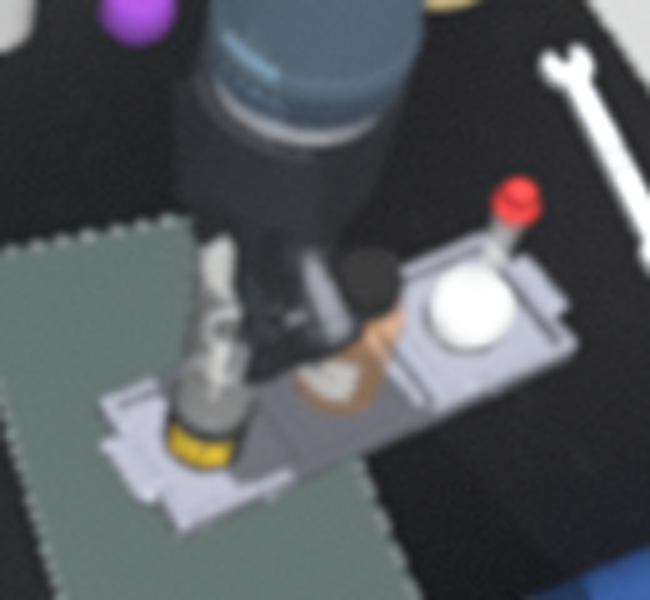

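Lamp is in the left bay, resting on its socket. Releasing and lifting clear.

>>> {"fn": "move_arm", "kwargs": {"steps": [[1,[0,0,0],[0,0,0]],[1,[0,0,0],[0,0,0]],[1,[0,0,0],[0,0,0]],[1,[0,0,0],[0,0,0]],[1,[0,0,0],[0,0,0]],[1,[0,0,-1],[0,0,0]],[1,[0,0,-2],[0,0,0]],[1,[0,0,-3],[0,0,0]]]}}

```text
t: 42.25
ee_pos: [0.4442, -0.0656, 0.1524]
ee_rot: [1.0, -0.0, -0.002, -0.001]
wrist_force: [0.0, 0.1, -1.1]
gripper_width: 1.001
```

>>> {"fn": "move_arm", "kwargs": {"steps": [[1,[0,0,-3],[0,0,0]],[1,[0,0,-3],[0,0,0]],[1,[0,0,-3],[0,0,0]],[1,[0,1,-1],[0,0,0]],[1,[0,3,0],[0,0,0]],[1,[0,4,0],[0,0,0]],[1,[0,4,0],[0,0,0]],[1,[0,4,0],[0,0,0]]]}}

```text
t: 43.05
ee_pos: [0.4492, -0.2243, 0.2656]
ee_rot: [1.0, 0.009, 0.005, 0.001]
wrist_force: [0.9, -0.2, -0.3]
gripper_width: 1.002
```

>>> {"fn": "move_arm", "kwargs": {"steps": [[1,[0,4,0],[0,0,0]],[1,[0,4,0],[0,0,0]],[1,[0,4,0],[0,0,0]],[1,[0,4,0],[0,0,0]],[1,[0,4,0],[0,0,0]],[1,[0,3,0],[0,0,0]],[1,[0,0,0],[0,0,0]],[1,[0,0,0],[0,0,0]]]}}

```text
t: 43.85
ee_pos: [0.4413, -0.4747, 0.2596]
ee_rot: [1.0, 0.002, -0.001, 0.001]
wrist_force: [0.7, 0.6, 0.1]
gripper_width: 1.002
```

```bash
python3 -c "
from h import *
togo(.446,-.0666,.0917);snap('side','s9');snap('top','t9');crop('t9',165,115,370,260,'t9c',3.9);crop('s9',170,110,390,290,'s9c',3.3)"
```

```text
t 43.85 pos [ 0.4413 -0.4747  0.2596] w 1.002 F [0.7 0.6 0.1]
turn deg (tool) [0.08 0.09 0.19] shift cm tool now [  0.63 -40.83  16.73] | after turn [  0.47 -40.81  16.79]
```

View pics/t9c.png

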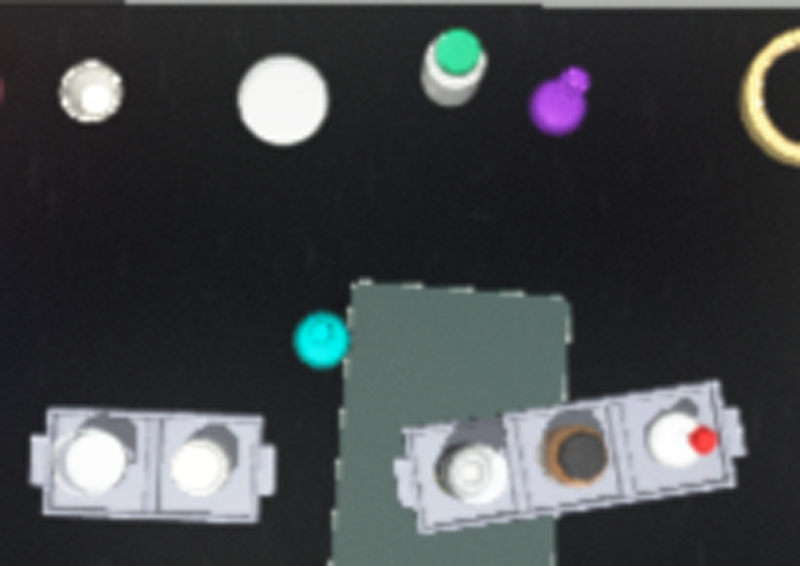

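View pics/s9c.png

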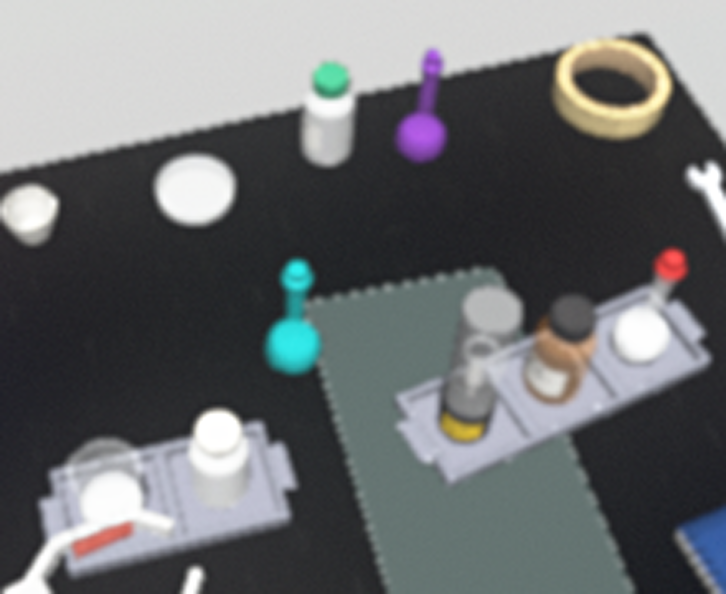

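Run:
```python
from h import *
def px(o,s,x,y): return ((x+.5)/s-.5+o[0],(y+.5)/s-.5+o[1])
tr={'tray3':(np.array([.4576,-.1397]),8.9),'tray2':(np.array([.4504,.1484]),-1.76)}
for k,t,z,S,T in [('lamp','tray3',.144,(491,310),(475,470)),('brown','tray3',.094,(573,317),(582,455)),('flask','tray3',.114,(671,265),(703,439)),('white','tray2',.080,(219,433),(199,470)),('beaker','tray2',.062,(104,472),None)]:
    for n,o,s,p in(('side',(170,110),3.3,S),('top',(165,115),3.9,T)):
        if p is None: continue
        X=at_z(n,*px(o,s,*p),z)[:2]; c,a=tr[t]; a=np.radians(a); d=X-c
        print(k,n,X.round(4),'in tray mm',(1e3*np.array([d@[np.cos(a),np.sin(a)],d@[-np.sin(a),np.cos(a)]])).round(1))
print(arm.get_state()['wrist_force'].round(1)); arm.hand_in()
```

```text
lamp side [ 0.4464 -0.0657] in tray mm [ 0.4 74.9]
lamp top [ 0.4508 -0.0635] in tray mm [ 5.1 76.3]
brown side [ 0.4552 -0.1366] in tray mm [-1.9  3.4]
brown top [ 0.4601 -0.1365] in tray mm [2.9 2.8]
flask side [ 0.4631 -0.2078] in tray mm [ -5.1 -68.2]
flask top [ 0.4708 -0.2104] in tray mm [  2.1 -71.9]
white side [0.4472 0.1107] in tray mm [ -2.1 -37.7]
white top [0.4485 0.1109] in tray mm [ -0.7 -37.5]
beaker side [0.4512 0.186 ] in tray mm [-0.4 37.6]
[ 0.4 -0.3  0.9]
the job is handed in; nothing more can be done
```

Both kits are made up and the job is handed in, at about 44 s of the 128 s allowed. The hand-in gives no verdict.

- **Three-bay tray:** it holds the lamp (left bay), the brown bottle (middle) and the red-stoppered flask (right).
- **Two-bay tray:** it holds the small beaker (left bay) and the small white bottle (right).

**Last checks:** the final pictures show all five upright in their bays. The white bottle and beaker measured within about 2 mm of their bay centres, and the lamp, brown bottle and flask within about 8 mm, against a limit of 20 mm. I measured the beaker from the side camera only.

- **Disagreement:** for the lamp, brown bottle and flask, the two cameras differed by 5 to 8 mm. I read those pixels by eye from the enlarged crops.
- **Bystanders:** the green-capped bottle, crucible and dish look unmoved. I judged that by eye and did not measure them again.
- **Robot:** the gripper ended open and clear of everything, with wrist force near zero.

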